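# Nest the bath beakers and cover them

### The job

Set up the small bath by nesting its vessels from largest to smallest: stand the orange beaker in the steel pot, then the tall blue beaker in the orange one, and last put the black cover on the blue beaker, plug down and fully home. Lower each piece in rather than dropping it, let go of it before fetching the next, and leave the pot and everything else on the worktop where it stands.

Things in the scene. Friction and masses are not known exactly. Their poses are not given: they have to be found in the camera images.
- bath_pot: Wide round open steel pot, 60 mm tall, 84 mm across (87 mm at the rim), inside 78 mm across, floor 4 mm thick; two dark wire ear handles on opposite sides (its own +y and -y) reach 59 mm from the axis at height 43 mm. Weighs about 0.45 kg; loose, stands upright. Origin: centre of its underside, z up.
- middle_beaker: Orange round open plastic beaker with short white marks on two sides, 100 mm tall, 63 mm across at the foot widening to 67 mm at the rim, wall 3 mm (inside 59 to 61 mm across), floor 4 mm thick, about 0.09 kg. Stands upright and empty. Origin: centre of its underside, z up. Standing in the pot it rises about 44 mm above the pot's rim.
- inner_beaker: Tall blue round open plastic beaker with short white marks on two sides, 140 mm tall, 47 mm across at the foot widening to 49 mm at the rim, wall 3 mm (inside about 43 mm across at the mouth), floor 4 mm thick, about 0.11 kg. Stands upright and empty. Origin: centre of its underside, z up. Standing in the orange beaker it rises about 44 mm above that one's rim.
- cover: Black round cover, 56 mm across, with a red cylindrical knob. From its underside up: a locating plug 35 mm across and 6 mm deep, then the disc (from 6 mm to 11.5 mm), then the knob, 18 mm across, up to 40 mm. About 0.05 kg. It stands on its plug. Origin: centre of the plug's underside, z up. Fully home, the disc lies on the blue beaker's rim, so the origin is 134 mm above the beaker's origin.
- stain_bottle: Brown glass bottle with a blue cap, 38 mm wide, 70 mm tall; a bystander near the back. Origin: centre of its underside.
- specimen_cup: White specimen cup with a yellow screw lid, 66 mm wide, 70 mm tall; a bystander on the left. Origin: centre of its underside.
- petri_dish: White round lidded culture dish, 62 mm wide, 16 mm high; a bystander near the back, beside a stack of two like it. Origin: centre of its underside.

How it is judged:
By the outcome, as a careful person would: the job done as asked, in the order asked, and still so for the second after the job is handed in, with the robot touching nothing.
It also fails if it takes over 72 s, if anything falls off the work surface, if the arm or the gripper's body presses on something with over 40 N, if the wrist force passes 120 N, or if a joint passes its speed limit or range.

### The arm

A 7-joint arm with a two-finger parallel gripper is mounted at the origin on a cart in front of the work surface, level with it; the furniture and walls round the work are solid. World frame = base frame: x ahead of the robot, y to its left, z up, the work surface at z = 0. Lengths are in m, angles in rad, forces in N, time in s.
With the tool pointing down it reaches from about 0.4 to 0.85 m from the base axis. Payload 6.9 kg.
Tool frame: the origin (TCP) lies on the centre line of the jaws, within the pads' length; the fingertips stand ctrl.nose_length ahead of it and the grasp point (between the pads) lies 5 mm behind it (ctrl.nose_length is the distance from the TCP to the fingertips, in m); z points along the fingers, x is the direction in which the jaws open and shut, and the axes are right-handed (so a half turn about z gives the same grasp; the last joint's range is limited). The gripper opens to 85 mm and grips with 20 to 120 N. Pads are 22 mm wide; open, the fingers measure 114 mm over their backs; the gripper's body (76 mm by 85 mm) begins 54 mm behind the grasp point. The pads swing forward as they close: fully open they stand 13 mm farther back than shut.
Start: joints at [-0.999, 0.507, -0.238, 1.5, 0.126, 1.149, -0.155], TCP at [0.281, 0.558, 0.245] pointing down, gripper open.
Joint ranges: [-3.08, 3.08], [-0.24, 2.05], [-1.43, 1.35], [0, 2.5], [-1.52, 4.66], [0.17, 1.96], [-2.89, 2.89]. Speed limits (rad/s): [2.39, 2.39, 3.14, 3.14, 3.14, 3.14, 3.14].

### API

Orientations are given as a unit quaternion [x, y, z, w].
In Python, from plant import ctrl, vision, spotter gives the robot as it stands.
- The arm moves only by the tool carry_out, never from a script. Its argument "targets" is a list of rows, each an object of numbers: "rx", "ry", "rz": the turn, a rotation vector about the tool's x, y, z in rad; "tx", "ty", "tz": the shift along the tool's x, y, z in mm; "claw": the finger opening in mm, from 0 to 85.4. A call has 1 to 10 rows; each row is the pose to reach, as a shift and turn from the pose measured when the call began, along the tool's axes at that moment; what a row does not reach only later rows make up. A row lasts 1/10 s, in which the tool goes at most 50 mm and 8.59 degrees, less where a joint would pass 70% of its speed; a pose out of reach is approached as far as the arm can. A call with a gripper value outside its range is refused whole. The fingers move at their own pace and stop on an object; "grip_force" is the grip in N (left out, the last holds). Time passes only in rows, so rows that repeat a pose let the fingers close. It gives the time, the measured TCP pose, the force and the opening at its end, in the units of the state.
- ctrl.sense(): the state, without advancing time (a new reading comes with each control period).
- vision.camera(name): name is "scene" or "top" or "wrist"; returns the picture (384x512x3 uint8, red, green, blue); there is no depth.
- vision.get_calibration(name): a dict with "intrinsics" (3x3 intrinsics, pixels), "world_to_cam" (4x4, takes a point from world to camera coordinates); the wrist camera has in their place "hand_eye" (4x4, takes a point from camera to tool coordinates, whose origin is the TCP and whose axes are the tool frame's). Camera axes: x right, y down, z forward; pixel columns grow to the right and rows downward; lengths in m; the calibration is good to about 2 mm. A picture is of the moment at which its call begins: read the wrist's pose just before it. get_calibration takes no time and is no camera call.
- ctrl.finish_job(): hands the job in, once; it reports no verdict.
Trained networks look in the newest picture that a camera, given by its name, has taken for a name from the list of things; names that differ only in an ending like _2 or _b are one class to them, and where a whole thing is asked for, a point or a joint stands for the part that bears it (a point fixed in the world has none). Each returns a list of dicts, best first, with "conf" (0 to 1); they miss things now and then, are a little off and sometimes report something else, mostly with a low value. They report only what shows in the picture. A call takes as long as a camera call.
- spotter.boxes_of(camera, thing): "point" ([row, column] in pixels, amid what is visible of it).
- spotter.silhouettes(camera, thing): "pixels" (384x512 bool, what is visible of it) and "point" ([row, column] in pixels, amid what is visible of it).
The state is a dict: "time": time; "qpos": joint angles; "joint_velocities": joint speeds; "effort": joint torques, N m; "eef_pos": TCP position; "eef_rot": TCP orientation; "ft_force": force on the tool from outside, world axes, zero at the start; "torque": the same for the moment, N m; "finger_gap": opening from 0.0 (shut) to 1.0 (fully open).
Only numpy, scipy, OpenCV 4.12 (cv2) and the standard library are available. Lean on these libraries where they do the work, as an engineer would, in place of code of your own. Each camera call takes 0.05 s, during which the arm holds its last target.

## Working session

There is one attempt and no reset: what is moved stays moved. The work goes in short steps, Python scripts to look and compute and a tool call to move; the robot and the scene stay as the last step left them, time stands still between calls to the robot, and variables do not carry over. Pictures are saved under pics/ and viewed, and the job is handed in when it is done.

Besides the shell and the picture viewer there is one more tool, called after ">>>" as a command line: name --argument value ..., lists and objects as JSON in quotes. carry_out: Moves the arm, as the interface text tells. Its arguments: {"type":"object","properties":{"targets":{"type":"array"},"grip_force":{"type":"number"}},"required":["targets"]}

```bash
ls; mkdir -p pics; python3 - <<'E'
from plant import ctrl, vision, spotter
import cv2, numpy as np
s=ctrl.sense(); print({k:np.round(v,3).tolist() for k,v in s.items()}); print(ctrl.nose_length)
for n in ["scene","top","wrist"]:
    im=vision.camera(n); cv2.imwrite(f"pics/a_{n}.png",im[...,::-1])
    c=vision.get_calibration(n); print(n,{k:np.round(v,4).tolist() for k,v in c.items()})
E
```

```text
pics
{'time': 0.0, 'qpos': [-0.999, 0.508, -0.238, 1.501, 0.126, 1.149, -0.155], 'joint_velocities': [-0.0, 0.001, -0.001, 0.0, 0.0, -0.002, -0.001], 'effort': [0.0, -62.058, -2.186, -24.965, 0.013, 0.012, 0.0], 'eef_pos': [0.281, 0.558, 0.244], 'eef_rot': [0.851, 0.524, -0.001, 0.0], 'ft_force': [0.693, 0.917, 0.087], 'torque': [0.046, -0.008, 0.055], 'finger_gap': 1.0}
0.014
scene {'intrinsics': [[419.9014, 0.0, 260.8124], [0.0, 419.9014, 191.5042], [0.0, 0.0, 1.0]], 'world_to_cam': [[0.5715, -0.8206, 0.0019, -0.2624], [-0.3434, -0.2413, -0.9077, 0.2293], [0.7453, 0.5181, -0.4197, 0.9011], [0.0, 0.0, 0.0, 1.0]]}
top {'intrinsics': [[392.4529, 0.0, 260.7241], [0.0, 392.4529, 195.6112], [0.0, 0.0, 1.0]], 'world_to_cam': [[0.0247, -0.9996, -0.0127, 0.0482], [-0.9865, -0.0223, -0.1625, 0.5427], [0.1622, 0.0165, -0.9866, 1.0182], [0.0, 0.0, 0.0, 1.0]]}
wrist {'intrinsics': [[277.9515, 0.0, 254.7347], [0.0, 277.9515, 192.4141], [0.0, 0.0, 1.0]], 'hand_eye': [[1.0, -0.0002, 0.0006, -0.0003], [0.0, 0.9572, 0.2894, -0.0734], [-0.0006, -0.2894, 0.9572, -0.1291], [0.0, 0.0, 0.0, 1.0]]}
```

View pics/a_scene.png

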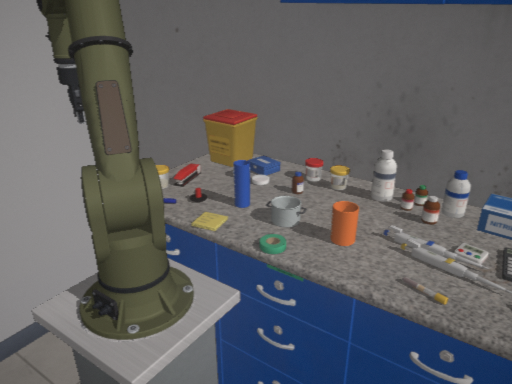

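View pics/a_top.png

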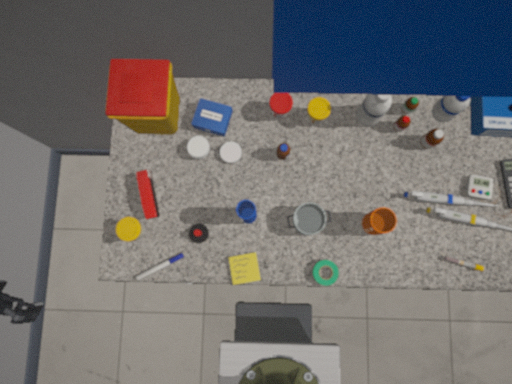

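View pics/a_wrist.png

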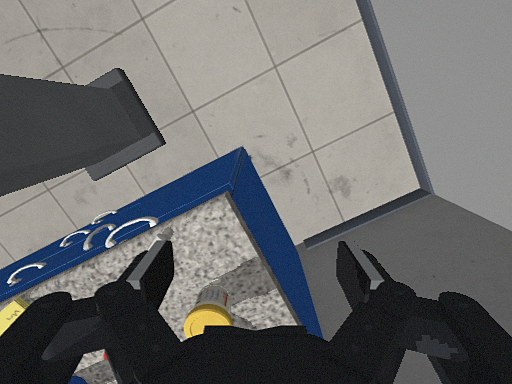

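The scene view shows the cover at about (198,195), the blue beaker at (242,185), the pot at (286,211) and the orange beaker at (344,224). In the top view they are at (199,233), (247,211), (310,220) and (381,221). Next I'll fit their positions from the silhouettes in both views, with height left free.

```bash
cat > h.py <<'E'
from plant import ctrl, vision, spotter
import cv2, numpy as np
from scipy.optimize import least_squares
from scipy.spatial.transform import Rotation as R
PROF={'bath_pot':[(.042,0),(.042,.055),(.0435,.06)],'middle_beaker':[(.0315,0),(.0335,.1)],'inner_beaker':[(.0235,0),(.0245,.14)],
'cover':[(.0175,0),(.028,.006),(.028,.0115),(.009,.0115),(.009,.04)],'stain_bottle':[(.019,0),(.019,.07)],'specimen_cup':[(.033,0),(.033,.07)],'petri_dish':[(.031,0),(.031,.016)]}
def cam(n,pose=None):
    c=vision.get_calibration(n);K=np.array(c['intrinsics'])
    if n!='wrist': return K,np.array(c['world_to_cam'])
    T=np.eye(4);T[:3,3]=pose['eef_pos'];T[:3,:3]=R.from_quat(pose['eef_rot']).as_matrix()
    return K,np.linalg.inv(T@np.array(c['hand_eye']))
def proj(KW,P):
    K,W=KW;p=(np.atleast_2d(P)@W[:3,:3].T+W[:3,3])@K.T;return p[:,:2]/p[:,2:]
def ring(c,r,h,n=72):
    a=np.linspace(0,2*np.pi,n,endpoint=False);return np.c_[c[0]+r*np.cos(a),c[1]+r*np.sin(a),np.full(n,c[2]+h)]
def feat(mask):
    ys,xs=np.nonzero(mask);return xs,ys
def ext(p,dirs):  # support extents
    d=p@dirs.T;return np.r_[d.max(0),d.min(0)]
DIRS=np.array([[np.cos(a),np.sin(a)] for a in np.arange(6)*np.pi/6])
def fit(name,views,p0):
    # views: list of (KW, mask)
    def support(mask):
        m=mask.astype(np.uint8);n,l,st,_=cv2.connectedComponentsWithStats(m);k=1+np.argmax(st[1:,4]);ys,xs=np.nonzero(l==k)
        c=np.r_[np.c_[xs-.5,ys-.5],np.c_[xs+.5,ys-.5],np.c_[xs-.5,ys+.5],np.c_[xs+.5,ys+.5]];return ext(c,DIRS)
    obs=[support(m) for _,m in views]
    def f(p):
        P=np.vstack([ring(p,r,h) for r,h in PROF[name]]);return np.concatenate([ext(proj(KW,P),DIRS)-o for (KW,_),o in zip(views,obs)])
    s=least_squares(f,p0,loss='soft_l1',x_scale=.01);return s.x,f(s.x)
E
cat > m1.py <<'E'
from h import *
ov={}
for n in ['scene','top']:
    ov[n]=vision.camera(n)
for t,g in [('middle_beaker',(.5,-.25,0)),('inner_beaker',(.5,.05,0)),('bath_pot',(.5,-.1,0)),('cover',(.45,.2,0))]:
    v=[]
    for n in ['scene','top']:
        r=spotter.silhouettes(n,t)
        if not r: print(t,n,'none');continue
        print(t,n,[(round(q['conf'],2),np.round(q['point']).tolist(),int(q['pixels'].sum())) for q in r[:3]])
        v.append((cam(n),r[0]['pixels'])); ov[n][r[0]['pixels'],1]=255
    x,f=fit(t,v,g); print(t,np.round(x,4),np.round(f,1).tolist())
for n in ov: cv2.imwrite(f'pics/m1_{n}.png',ov[n][...,::-1])
E
python3 m1.py
```

```text
middle_beaker scene [(0.75, [223.0, 344.0], 1075)]
middle_beaker top [(0.71, [218.0, 379.0], 766)]
middle_beaker [ 0.4784 -0.2518 -0.0033] [-0.3, -0.3, -0.4, 0.2, -0.3, -0.1, 0.5, -0.3, 0.1, 0.0, 0.5, 0.3, -0.2, 0.2, -0.1, -1.0, -1.3, -1.0, -0.3, 0.9, 0.8, -0.0, 0.4, 0.5]
inner_beaker scene [(0.82, [185.0, 241.0], 738), (0.33, [179.0, 262.0], 113)]
inner_beaker top [(0.67, [213.0, 244.0], 377)]
inner_beaker [ 0.4933  0.0964 -0.0026] [-0.2, 0.1, -0.0, -0.2, -0.1, 0.1, 0.4, 0.3, 0.6, -0.2, -0.2, -0.5, -0.2, -0.5, -0.1, 0.8, 0.4, -0.3, -0.1, -0.1, 0.0, 0.1, 0.1, 0.1]
bath_pot scene [(0.57, [213.0, 285.0], 944)]
bath_pot top [(0.59, [222.0, 309.0], 860)]
bath_pot [ 0.4835 -0.0696 -0.0027] [-5.5, -0.5, -0.8, 0.4, -1.1, -0.8, 6.0, 3.6, 1.3, -0.7, 0.1, 1.1, -0.6, -0.2, 0.5, 0.4, -0.3, -1.0, -0.4, 0.2, 0.4, -0.2, 0.0, 1.2]
cover scene [(0.66, [195.0, 200.0], 177)]
cover top [(0.65, [232.0, 197.0], 315), (0.44, [220.0, 381.0], 757)]
cover [ 0.4394  0.2323 -0.0053] [-0.8, -0.7, -0.5, -0.1, -0.2, -0.3, 0.5, 1.1, 0.3, -0.0, 0.2, 0.6, 0.1, -0.2, -0.4, 0.6, -0.9, -0.5, -0.4, 0.3, 0.1, 0.3, 0.2, 0.0]
```

The fitted feet all sit at z ≈ -3 mm, which is within the calibration error, so the stated heights agree. I'll write a helper that turns world goals into tool shifts, then go above the orange beaker.

```bash
cat >> h.py <<'E'
def plan(x,y,z,az=None):
    s=ctrl.sense();Rm=R.from_quat(s['eef_rot']).as_matrix();d=Rm.T@(np.array([x,y,z])-s['eef_pos'])*1000
    if az is None: az=np.arctan2(y,x)
    tx=np.array([np.cos(az),np.sin(az),0]);tz=np.array([0,0,-1.]);T=np.c_[tx,np.cross(tz,tx),tz]
    rv=R.from_matrix(Rm.T@T).as_rotvec()
    print('t',round(s['time'],2),'pos',np.round(s['eef_pos'],4),'shift',np.round(d,1),'rot',np.round(rv,3),'gap',round(s['finger_gap'],3),'F',np.round(s['ft_force'],1))
E
python3 -c "
from h import *
plan(.47,.15,.245);plan(.4784,-.2518,.245)"
```

```text
t 0.65 pos [0.2813 0.5581 0.2453] shift [-2.796e+02  3.522e+02  3.000e-01] rot [-0.    -0.     0.795] gap 1.007 F [0.1 0.1 0.1]
t 0.65 pos [0.2813 0.5581 0.2453] shift [-6.346e+02  5.405e+02  3.000e-01] rot [-0.    -0.     1.589] gap 1.007 F [0.1 0.1 0.1]
```

>>> carry_out --targets '[{"tx": -280,"ty": 352,"tz": 0,"rz": 0.795,"claw": 85},{"tx": -280,"ty": 352,"tz": 0,"rz": 0.795,"claw": 85},{"tx": -280,"ty": 352,"tz": 0,"rz": 0.795,"claw": 85},{"tx": -280,"ty": 352,"tz": 0,"rz": 0.795,"claw": 85},{"tx": -280,"ty": 352,"tz": 0,"rz": 0.795,"claw": 85},{"tx": -280,"ty": 352,"tz": 0,"rz": 0.795,"claw": 85},{"tx": -280,"ty": 352,"tz": 0,"rz": 0.795,"claw": 85},{"tx": -280,"ty": 352,"tz": 0,"rz": 0.795,"claw": 85},{"tx": -280,"ty": 352,"tz": 0,"rz": 0.795,"claw": 85},{"tx": -280,"ty": 352,"tz": 0,"rz": 0.795,"claw": 85}]'

```text
validation failed for argument at $.ta...
```

```bash
python3 -c "
from h import *
plan(.47,.15,.245);plan(.4784,-.2518,.245);print(np.round(ctrl.sense()['qpos'],2))"
```

```text
t 0.65 pos [0.2813 0.5581 0.2453] shift [-2.796e+02  3.522e+02  3.000e-01] rot [-0.    -0.     0.795] gap 1.007 F [0.1 0.1 0.1]
t 0.65 pos [0.2813 0.5581 0.2453] shift [-6.346e+02  5.405e+02  3.000e-01] rot [-0.    -0.     1.589] gap 1.007 F [0.1 0.1 0.1]
[-1.    0.51 -0.24  1.5   0.13  1.15 -0.15]
```

>>> carry_out --targets '[{"rx": 0,"ry": 0,"rz": 0.795,"tx": -280,"ty": 352,"tz": 0,"claw": 85},{"rx": 0,"ry": 0,"rz": 0.795,"tx": -280,"ty": 352,"tz": 0,"claw": 85},{"rx": 0,"ry": 0,"rz": 0.795,"tx": -280,"ty": 352,"tz": 0,"claw": 85},{"rx": 0,"ry": 0,"rz": 0.795,"tx": -280,"ty": 352,"tz": 0,"claw": 85},{"rx": 0,"ry": 0,"rz": 0.795,"tx": -280,"ty": 352,"tz": 0,"claw": 85},{"rx": 0,"ry": 0,"rz": 0.795,"tx": -280,"ty": 352,"tz": 0,"claw": 85},{"rx": 0,"ry": 0,"rz": 0.795,"tx": -280,"ty": 352,"tz": 0,"claw": 85},{"rx": 0,"ry": 0,"rz": 0.795,"tx": -280,"ty": 352,"tz": 0,"claw": 85},{"rx": 0,"ry": 0,"rz": 0.795,"tx": -280,"ty": 352,"tz": 0,"claw": 85},{"rx": 0,"ry": 0,"rz": 0.795,"tx": -280,"ty": 352,"tz": 0,"claw": 85}]'

```text
time: 1.65
eef_pos: [0.4724, 0.142, 0.2457]
eef_rot: [0.989, 0.148, 0.001, 0.002]
ft_force: [0.3, -0.5, -0.5]
finger_gap: 0.991
```

```bash
python3 -c "
from h import *
plan(.47,.15,.245);plan(.4784,-.2518,.245);print(np.round(ctrl.sense()['qpos'],2))"
```

```text
t 1.65 pos [0.4724 0.142  0.2457] shift [ 0.1 -8.4  0.7] rot [ 0.004 -0.001 -0.011] gap 0.991 F [ 0.3 -0.5 -0.5]
t 1.65 pos [0.4724 0.142  0.2457] shift [-109.8  378.2    2. ] rot [ 0.003 -0.003  0.782] gap 0.991 F [ 0.3 -0.5 -0.5]
[-0.4   0.3   0.07  1.84 -0.02  1.   -0.02]
```

>>> carry_out --targets '[{"rx": 0,"ry": 0,"rz": 0.782,"tx": -110,"ty": 378,"tz": 0,"claw": 85},{"rx": 0,"ry": 0,"rz": 0.782,"tx": -110,"ty": 378,"tz": 0,"claw": 85},{"rx": 0,"ry": 0,"rz": 0.782,"tx": -110,"ty": 378,"tz": 0,"claw": 85},{"rx": 0,"ry": 0,"rz": 0.782,"tx": -110,"ty": 378,"tz": 0,"claw": 85},{"rx": 0,"ry": 0,"rz": 0.782,"tx": -110,"ty": 378,"tz": 0,"claw": 85},{"rx": 0,"ry": 0,"rz": 0.782,"tx": -110,"ty": 378,"tz": 0,"claw": 85},{"rx": 0,"ry": 0,"rz": 0.782,"tx": -110,"ty": 378,"tz": 0,"claw": 85},{"rx": 0,"ry": 0,"rz": 0.782,"tx": -110,"ty": 378,"tz": 0,"claw": 85},{"rx": 0,"ry": 0,"rz": 0.782,"tx": -110,"ty": 378,"tz": 0,"claw": 85},{"rx": 0,"ry": 0,"rz": 0.782,"tx": -110,"ty": 378,"tz": 0,"claw": 85}]'

```text
time: 2.65
eef_pos: [0.4779, -0.2525, 0.2468]
eef_rot: [0.971, -0.241, 0.001, 0.001]
ft_force: [0.3, 1.0, -0.1]
finger_gap: 0.995
```

```bash
cat > w.py <<'E'
import sys
from h import *
name=sys.argv[1];t=sys.argv[2];g=np.array([float(a) for a in sys.argv[3:6]])
for i in range(2): s=ctrl.sense();im=vision.camera('wrist')
r=spotter.silhouettes('wrist',t);KW=cam('wrist',s);ov=im.copy()
if r:
    m=r[0]['pixels'];print(r[0]['conf'],np.round(r[0]['point']),m.sum())
    x,f=fit(t,[(KW,m)],g);print('free fit',np.round(x,4),'max res',np.abs(f).max().round(1))
    c,_=cv2.findContours(m.astype(np.uint8),0,2);cv2.drawContours(ov,c,-1,(255,0,255),1)
for rr,h in PROF[t]:
    for p in proj(KW,ring(g,rr,h)): cv2.circle(ov,tuple(int(v) for v in np.round(p)),0,(0,255,0),-1)
cv2.imwrite(f'pics/{name}.png',ov[...,::-1])
plan(*g[:2],s['eef_pos'][2])
E
python3 w.py w1 middle_beaker .4784 -.2518 0
```

```text
0.79 [182. 255.] 3612
free fit [ 0.477  -0.2527  0.0044] max res 1.1
t 2.8 pos [ 0.4787 -0.2496  0.2469] shift [0.8 2.  0.2] rot [ 0.001 -0.003  0.003] gap 0.998 F [-0.   0.4  0. ]
```

View pics/w1.png

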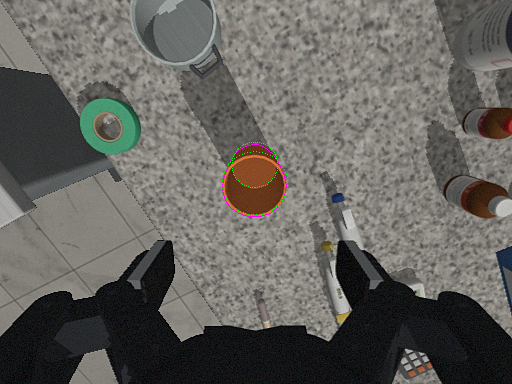

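The wrist view shows the orange rim at pixel (255,187). It agrees with the two-view fit to about 1 mm, so I'm lowering over the beaker.

>>> carry_out --targets '[{"rx": 0,"ry": 0,"rz": 0.003,"tx": 0,"ty": 2.5,"tz": 35,"claw": 85},{"rx": 0,"ry": 0,"rz": 0.003,"tx": 0,"ty": 2.5,"tz": 70,"claw": 85},{"rx": 0,"ry": 0,"rz": 0.003,"tx": 0,"ty": 2.5,"tz": 105,"claw": 85},{"rx": 0,"ry": 0,"rz": 0.003,"tx": 0,"ty": 2.5,"tz": 135,"claw": 85},{"rx": 0,"ry": 0,"rz": 0.003,"tx": 0,"ty": 2.5,"tz": 160,"claw": 85},{"rx": 0,"ry": 0,"rz": 0.003,"tx": 0,"ty": 2.5,"tz": 173,"claw": 85},{"rx": 0,"ry": 0,"rz": 0.003,"tx": 0,"ty": 2.5,"tz": 173,"claw": 85},{"rx": 0,"ry": 0,"rz": 0.003,"tx": 0,"ty": 2.5,"tz": 173,"claw": 85}]'

```text
time: 3.6
eef_pos: [0.4785, -0.251, 0.0743]
eef_rot: [0.971, -0.239, 0.001, 0.001]
ft_force: [0.8, 0.3, -0.4]
finger_gap: 0.993
```

```bash
python3 w.py w2 middle_beaker .4777 -.2523 0
```

```text
0.93 [265. 251.] 18136
free fit [ 4.767e-01 -2.535e-01 -3.000e-04] max res 17.2
t 3.75 pos [ 0.4787 -0.252   0.075 ] shift [-0.8  0.7  0.2] rot [ 0.001 -0.005  0.002] gap 0.995 F [-0.4 -0.2  0.2]
```

View pics/w2.png

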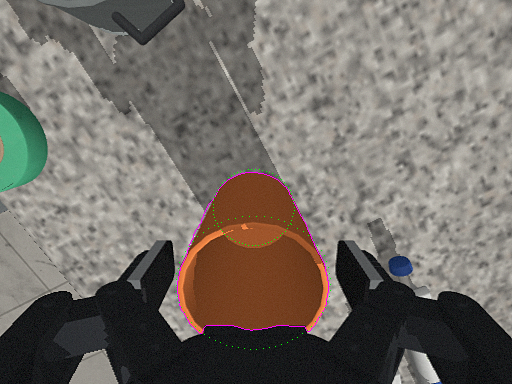

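The beaker sits centred between the pads, rim at (252,280), about equal gaps left and right. Closing now.

>>> carry_out --targets '[{"rx": 0,"ry": 0,"rz": 0,"tx": -0.8,"ty": 0.7,"tz": 0,"claw": 50},{"rx": 0,"ry": 0,"rz": 0,"tx": -0.8,"ty": 0.7,"tz": 0,"claw": 50},{"rx": 0,"ry": 0,"rz": 0,"tx": -0.8,"ty": 0.7,"tz": 0,"claw": 50},{"rx": 0,"ry": 0,"rz": 0,"tx": -0.8,"ty": 0.7,"tz": 0,"claw": 50},{"rx": 0,"ry": 0,"rz": 0,"tx": -0.8,"ty": 0.7,"tz": 0,"claw": 50},{"rx": 0,"ry": 0,"rz": 0,"tx": -0.8,"ty": 0.7,"tz": 0,"claw": 50},{"rx": 0,"ry": 0,"rz": 0,"tx": -0.8,"ty": 0.7,"tz": 0,"claw": 50},{"rx": 0,"ry": 0,"rz": 0,"tx": -0.8,"ty": 0.7,"tz": 0,"claw": 50}]' --grip_force 30

```text
time: 4.55
eef_pos: [0.4779, -0.2523, 0.0763]
eef_rot: [0.971, -0.239, 0.003, 0.001]
ft_force: [-1.7, 2.4, 7.9]
finger_gap: 0.787
```

```bash
python3 -c "
from h import *
plan(.4784,-.2518,.24)"; python3 w.py w3 middle_beaker .4777 -.2523 0
```

```text
t 4.55 pos [ 0.4779 -0.2523  0.0763] shift [   1.2   -0.7 -163.7] rot [ 0.    -0.006  0.001] gap 0.787 F [-1.7  2.4  7.9]
0.94 [263. 254.] 17875
free fit [ 0.4769 -0.2542 -0.0012] max res 16.0
t 4.7 pos [ 0.4779 -0.2523  0.0763] shift [-0.2  0.1 -0. ] rot [ 0.    -0.006  0.002] gap 0.79 F [-1.7  1.3  8.7]
```

View pics/w3.png

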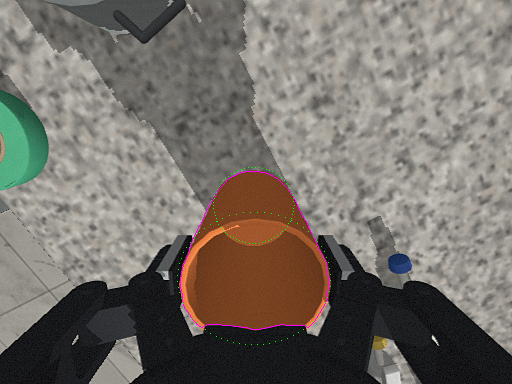

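The opening is 67 mm, so the beaker is gripped. Lifting.

>>> carry_out --targets '[{"rx": 0,"ry": 0,"rz": 0,"tx": 0,"ty": 0,"tz": -10,"claw": 50},{"rx": 0,"ry": 0,"rz": 0,"tx": 0,"ty": 0,"tz": -30,"claw": 50},{"rx": 0,"ry": 0,"rz": 0,"tx": 0,"ty": 0,"tz": -60,"claw": 50},{"rx": 0,"ry": 0,"rz": 0,"tx": 0,"ty": 0,"tz": -90,"claw": 50},{"rx": 0,"ry": 0,"rz": 0,"tx": 0,"ty": 0,"tz": -110,"claw": 50},{"rx": 0,"ry": 0,"rz": 0,"tx": 0,"ty": 0,"tz": -120,"claw": 50},{"rx": 0,"ry": 0,"rz": 0,"tx": 0,"ty": 0,"tz": -120,"claw": 50}]'

```text
time: 5.4
eef_pos: [0.4777, -0.2523, 0.1978]
eef_rot: [0.971, -0.24, 0.004, 0.001]
ft_force: [0.5, 0.8, -1.6]
finger_gap: 0.79
```

```bash
python3 w.py w4 bath_pot .4835 -.0696 0; python3 - <<'E'
from h import *
r=spotter.silhouettes('wrist','middle_beaker');s=ctrl.sense()
if r: print(fit('middle_beaker',[(cam('wrist',s),r[0]['pixels'])],(.478,-.252,.12)))
im=vision.camera('scene')[130:270,180:400];cv2.imwrite('pics/s4.png',cv2.resize(im,None,fx=3,fy=3,interpolation=2)[...,::-1])
im=vision.camera('top')[160:280,170:420];cv2.imwrite('pics/t4.png',cv2.resize(im,None,fx=3,fy=3,interpolation=2)[...,::-1])
E
```

```text
0.58 [ 27. 169.] 5741
free fit [ 0.4679 -0.0737 -0.0479] max res 26.8
t 5.55 pos [ 0.4767 -0.2516  0.1953] shift [ -78.6 -164.2   -1.6] rot [ 0.001 -0.004 -0.341] gap 0.786 F [-0.8 -0.4 -1. ]
(array([ 0.47610626, -0.25235067,  0.11904133]), array([-0.16116967, -1.16422969,  0.17599946, 16.55829354, -0.28182769,
       -1.03359571, -1.06060432,  0.93727588,  0.83207804, -1.35290127,
       -0.2044731 , -0.27131009]))
```

View pics/w4.png

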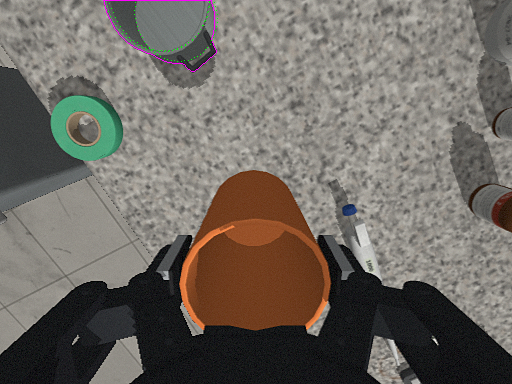

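View pics/s4.png

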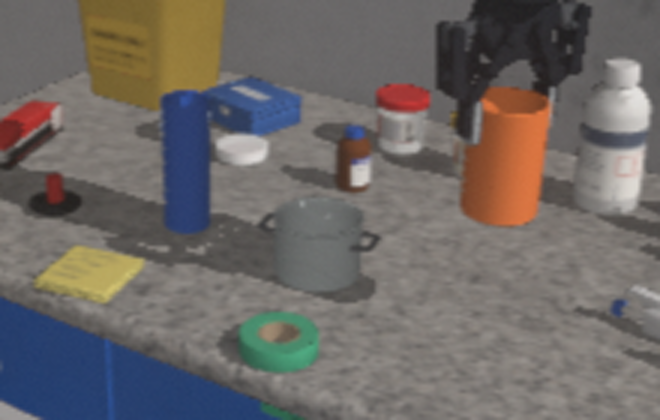

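View pics/t4.png

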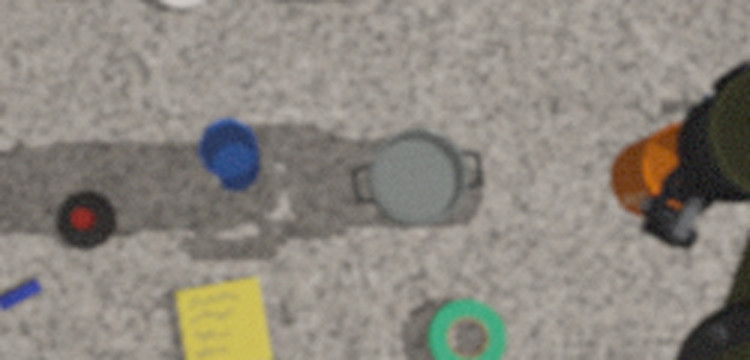

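```bash
python3 -c "
from h import *
plan(.482,-.175,.2,-.143)"
```

```text
t 5.7 pos [ 0.4768 -0.2518  0.1952] shift [-31.1 -70.4  -4.9] rot [ 0.001 -0.004 -0.341] gap 0.788 F [-0.6 -0.5 -1.1]
```

>>> carry_out --targets '[{"rx": 0,"ry": 0,"rz": -0.1,"tx": -8,"ty": -17,"tz": -2,"claw": 50},{"rx": 0,"ry": 0,"rz": -0.2,"tx": -16,"ty": -35,"tz": -4,"claw": 50},{"rx": 0,"ry": 0,"rz": -0.3,"tx": -25,"ty": -55,"tz": -5,"claw": 50},{"rx": 0,"ry": 0,"rz": -0.341,"tx": -31,"ty": -70,"tz": -5,"claw": 50},{"rx": 0,"ry": 0,"rz": -0.341,"tx": -31,"ty": -70,"tz": -5,"claw": 50},{"rx": 0,"ry": 0,"rz": -0.341,"tx": -31,"ty": -70,"tz": -5,"claw": 50}]'

```text
time: 6.3
eef_pos: [0.4818, -0.1757, 0.1999]
eef_rot: [0.997, -0.072, 0.002, 0.001]
ft_force: [-0.2, -0.2, -1.1]
finger_gap: 0.787
```

```bash
python3 w.py w5 bath_pot .4835 -.0696 0
```

```text
0.9 [ 73. 236.] 8742
free fit [ 0.482  -0.0765  0.0354] max res 9.8
t 6.45 pos [ 0.4817 -0.1766  0.2   ] shift [ -13.7 -106.1   -0.3] rot [ 0.002 -0.004 -0.002] gap 0.785 F [-0.  -0.6 -0.2]
```

View pics/w5.png

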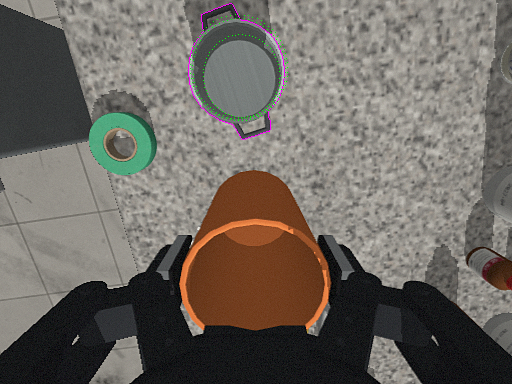

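```bash
python3 - <<'E'
from h import *
s=ctrl.sense();KW=cam('wrist',s);m=spotter.silhouettes('wrist','bath_pot')[0]['pixels'].astype(np.uint8)
m=cv2.morphologyEx(m,cv2.MORPH_OPEN,cv2.getStructuringElement(2,(45,45)))
x,f=fit('bath_pot',[(KW,m>0)],(.4835,-.0696,0));print(x,np.round(f,1))
# fixed z
for z in (-.003,0,.003):
  c=least_squares(lambda p:0,0) if 0 else None
im=cv2.imread('pics/w5.png')[0:160,150:330];cv2.imwrite('pics/w5z.png',cv2.resize(im,None,fx=4,fy=3.7))
s2=spotter.silhouettes('top','bath_pot')[0]['pixels'].astype(np.uint8)
m2=cv2.morphologyEx(s2,cv2.MORPH_OPEN,cv2.getStructuringElement(2,(15,15)))
x,f=fit('bath_pot',[(cam('top'),m2>0)],(.4835,-.0696,0));print('top',x,np.round(f,1))
x,f=fit('bath_pot',[(KW,m>0),(cam('top'),m2>0)],(.4835,-.0696,0));print('both',x,np.round(f,1))
E
```

```text
[ 0.48092745 -0.07279231  0.00229055] [ 0.6 -0.3  0.3 -0.4  0.3 -0.3 -0.6  0.4  0.3 -0.6 -0.1  0.6]
top [ 0.48166446 -0.06778757  0.01243359] [ 0.6 -0.2 -0.2  0.7 -0.4 -0.3 -0.7  0.3  0.1 -0.4 -0.   0.6]
both [ 0.48106702 -0.07243341  0.00145602] [ 0.6 -0.5 -0.1 -0.8 -0.2 -0.7 -0.3  0.5  0.2 -0.8 -0.3  0.5  1.7  1.2
  0.9  1.2 -0.6 -1.2  0.7  2.   1.6  0.5  0.1  0. ]
```

View pics/w5z.png

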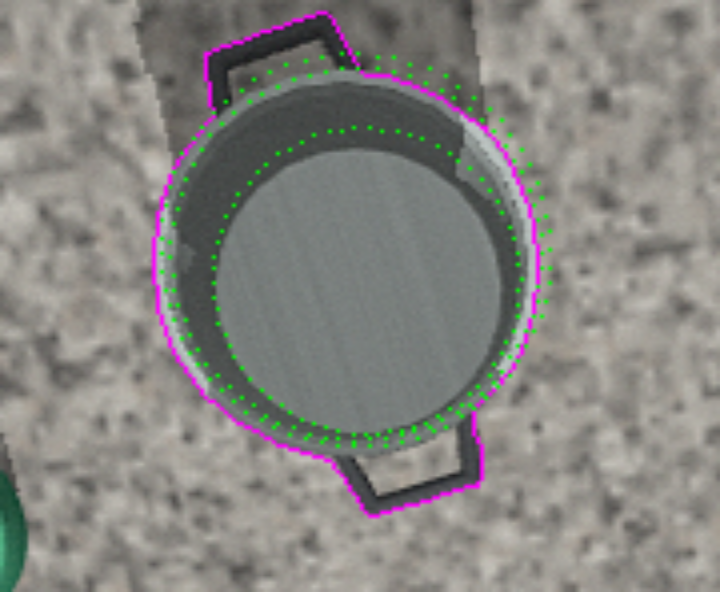

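The cleaned wrist fit puts the pot at (0.481, -0.0727). That is 4 mm from the first fit, which was skewed by the handles. I'll go above it and check.

```bash
python3 -c "
from h import *
plan(.4812,-.0725,.2)"
```

```text
t 6.55 pos [ 0.4817 -0.1763  0.2   ] shift [ -15.5 -102.6   -0.3] rot [ 0.002 -0.004  0.005] gap 0.782 F [ 0.7 -0.8 -1.1]
```

>>> carry_out --targets '[{"rx": 0,"ry": 0,"rz": 0,"tx": -3,"ty": -20,"tz": 0,"claw": 50},{"rx": 0,"ry": 0,"rz": 0,"tx": -7,"ty": -45,"tz": 0,"claw": 50},{"rx": 0,"ry": 0,"rz": 0,"tx": -11,"ty": -70,"tz": 0,"claw": 50},{"rx": 0,"ry": 0,"rz": 0,"tx": -14,"ty": -92,"tz": 0,"claw": 50},{"rx": 0,"ry": 0,"rz": 0,"tx": -15.5,"ty": -102.6,"tz": 0,"claw": 50},{"rx": 0,"ry": 0,"rz": 0,"tx": -15.5,"ty": -102.6,"tz": 0,"claw": 50},{"rx": 0,"ry": 0,"rz": 0,"tx": -15.5,"ty": -102.6,"tz": 0,"claw": 50}]'

```text
time: 7.25
eef_pos: [0.4812, -0.0737, 0.1998]
eef_rot: [0.997, -0.073, 0.002, 0.002]
ft_force: [0.2, 0.4, -0.7]
finger_gap: 0.79
```

```bash
python3 w.py w6 bath_pot .481 -.0725 0.001;python3 -c "
from h import *
plan(.4812,-.0725,.08,-.143)
im=vision.camera('scene')[130:270,180:400];cv2.imwrite('pics/s6.png',cv2.resize(im,None,fx=3,fy=3,interpolation=2)[...,::-1])"
```

```text
0.77 [161. 250.] 3069
free fit [ 0.4815 -0.0572  0.0028] max res 16.2
t 7.4 pos [ 0.4811 -0.0739  0.1998] shift [-0.3 -1.4 -0. ] rot [ 0.003 -0.004  0.003] gap 0.785 F [-0.8  0.6 -1. ]
t 7.4 pos [ 0.4811 -0.0739  0.1998] shift [ -0.6  -1.7 119.8] rot [ 0.003 -0.004 -0.004] gap 0.785 F [-0.8  0.6 -1. ]
```

View pics/w6.png

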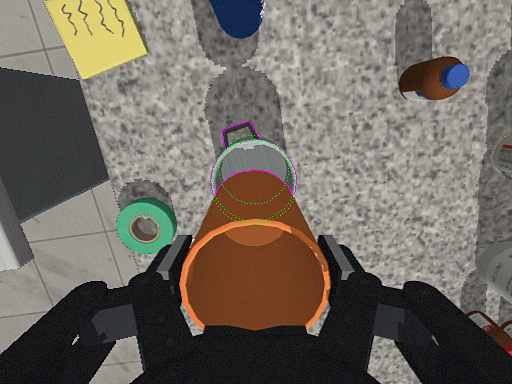

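View pics/s6.png

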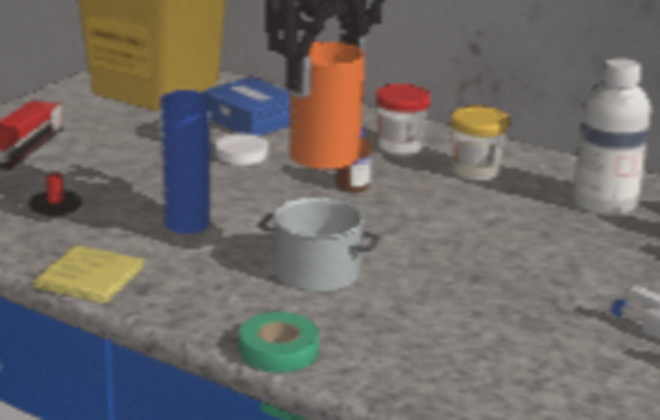

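The pot model outline matches the visible rim at (255,140)–(297,180). Lowering to just above the rim for one more look.

>>> carry_out --targets '[{"rx": 0,"ry": 0,"rz": 0,"tx": 0,"ty": -1.4,"tz": 15,"claw": 50},{"rx": 0,"ry": 0,"rz": 0,"tx": 0,"ty": -1.4,"tz": 35,"claw": 50},{"rx": 0,"ry": 0,"rz": 0,"tx": 0,"ty": -1.4,"tz": 50,"claw": 50},{"rx": 0,"ry": 0,"rz": 0,"tx": 0,"ty": -1.4,"tz": 57,"claw": 50},{"rx": 0,"ry": 0,"rz": 0,"tx": 0,"ty": -1.4,"tz": 57,"claw": 50}]'

```text
time: 7.95
eef_pos: [0.4811, -0.0729, 0.1421]
eef_rot: [0.997, -0.074, 0.001, 0.002]
ft_force: [0.6, -0.9, -1.1]
finger_gap: 0.784
```

```bash
python3 w.py w7 bath_pot .481 -.0725 0.001;python3 -c "
from h import *
plan(.4812,-.0725,.08,-.143)
im=vision.camera('scene')[130:270,180:400];cv2.imwrite('pics/s7.png',cv2.resize(im,None,fx=3,fy=3,interpolation=2)[...,::-1])"
```

```text
0.64 [168. 248.] 3701
free fit [ 0.4823 -0.0566  0.0024] max res 21.0
t 8.1 pos [ 0.482  -0.0728  0.1434] shift [-1.  -0.2  0.6] rot [ 0.003 -0.005  0.003] gap 0.786 F [ 1.   0.2 -0.9]
t 8.1 pos [ 0.482  -0.0728  0.1434] shift [-1.1 -0.4 63.4] rot [ 0.003 -0.005 -0.004] gap 0.786 F [ 1.   0.2 -0.9]
```

View pics/w7.png

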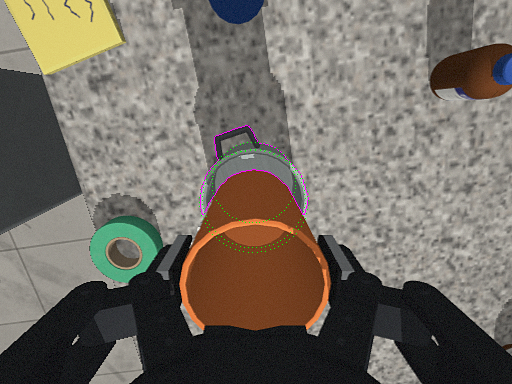

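View pics/s7.png

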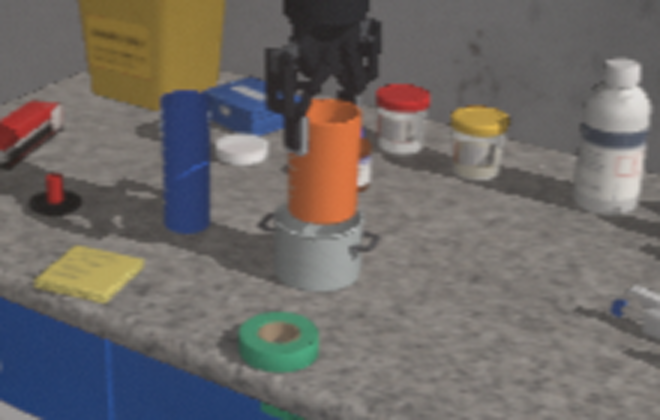

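```bash
python3 - <<'E'
from h import *
s=ctrl.sense();KW=cam('wrist',s);print(s['eef_pos'])
im=vision.camera('wrist').copy();c=im[100:300,160:350];c=np.ascontiguousarray(cv2.resize(c,None,fx=4,fy=3,interpolation=cv2.INTER_CUBIC))
def dr(g,r,h,col):
    for p in proj(KW,ring(g,r,h,180)):
        cv2.circle(c,(int((p[0]-160+.5)*4),int((p[1]-100+.5)*3)),1,col,-1)
dr((.481,-.0725,.001),.0435,.06,(0,255,0))
b=s['eef_pos']-[0,0,.076]
dr(b,.0315,0,(255,0,255));dr(b,.0335,.1,(255,0,255))
cv2.imwrite('pics/w7z.png',c[...,::-1])
E
```

```text
[ 0.48204305 -0.07271595  0.14349017]
```

View pics/w7z.png

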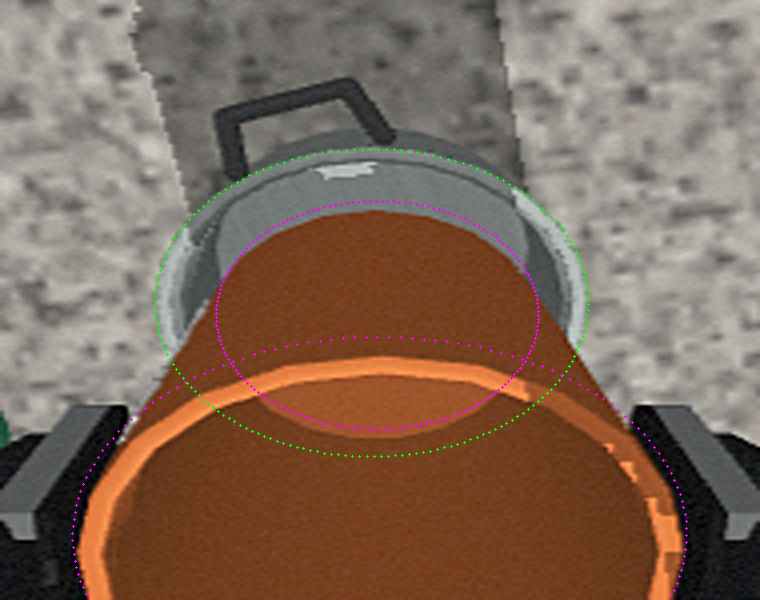

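The pot outline fits, but the beaker sits about 2.5–3 mm towards +tool-y in the hand, so I'm shifting by -2.8 mm. Lowering to about 8 mm above the pot floor.

>>> carry_out --targets '[{"rx": 0,"ry": 0,"rz": 0,"tx": -1,"ty": -2.8,"tz": 0,"claw": 50},{"rx": 0,"ry": 0,"rz": 0,"tx": -1,"ty": -2.8,"tz": 10,"claw": 50},{"rx": 0,"ry": 0,"rz": 0,"tx": -1,"ty": -2.8,"tz": 22,"claw": 50},{"rx": 0,"ry": 0,"rz": 0,"tx": -1,"ty": -2.8,"tz": 34,"claw": 50},{"rx": 0,"ry": 0,"rz": 0,"tx": -1,"ty": -2.8,"tz": 46,"claw": 50},{"rx": 0,"ry": 0,"rz": 0,"tx": -1,"ty": -2.8,"tz": 53,"claw": 50},{"rx": 0,"ry": 0,"rz": 0,"tx": -1,"ty": -2.8,"tz": 55,"claw": 50},{"rx": 0,"ry": 0,"rz": 0,"tx": -1,"ty": -2.8,"tz": 55,"claw": 50}]'

```text
time: 9.0
eef_pos: [0.4816, -0.0699, 0.0882]
eef_rot: [0.997, -0.073, 0.002, 0.001]
ft_force: [0.1, -0.5, -0.5]
finger_gap: 0.787
```

>>> carry_out --targets '[{"rx": 0,"ry": 0,"rz": 0,"tx": 0,"ty": 0,"tz": 2,"claw": 50},{"rx": 0,"ry": 0,"rz": 0,"tx": 0,"ty": 0,"tz": 4,"claw": 50},{"rx": 0,"ry": 0,"rz": 0,"tx": 0,"ty": 0,"tz": 6,"claw": 50},{"rx": 0,"ry": 0,"rz": 0,"tx": 0,"ty": 0,"tz": 7,"claw": 50},{"rx": 0,"ry": 0,"rz": 0,"tx": 0,"ty": 0,"tz": 8,"claw": 50},{"rx": 0,"ry": 0,"rz": 0,"tx": 0,"ty": 0,"tz": 8,"claw": 50}]'

```text
time: 9.6
eef_pos: [0.4816, -0.07, 0.0804]
eef_rot: [0.997, -0.073, 0.002, 0.001]
ft_force: [-1.2, 0.1, 1.9]
finger_gap: 0.787
```

```bash
python3 -c "
from h import *
plan(.4812,-.0725,.08,-.143)
cv2.imwrite('pics/w8.png',vision.camera('wrist')[...,::-1])
im=vision.camera('scene')[130:270,180:400];cv2.imwrite('pics/s8.png',cv2.resize(im,None,fx=3,fy=3,interpolation=2)[...,::-1])"
```

```text
t 9.6 pos [ 0.4816 -0.07    0.0804] shift [-0.1  2.5  0.4] rot [ 0.002 -0.005 -0.004] gap 0.787 F [-1.2  0.1  1.9]
```

View pics/w8.png

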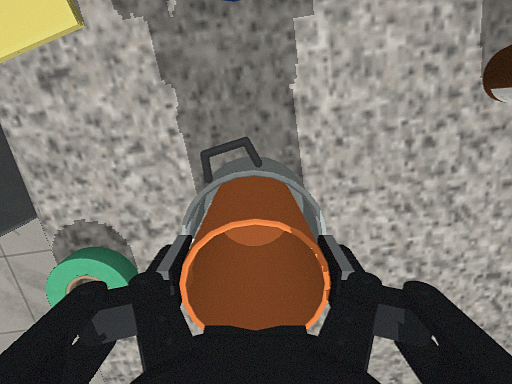

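View pics/s8.png

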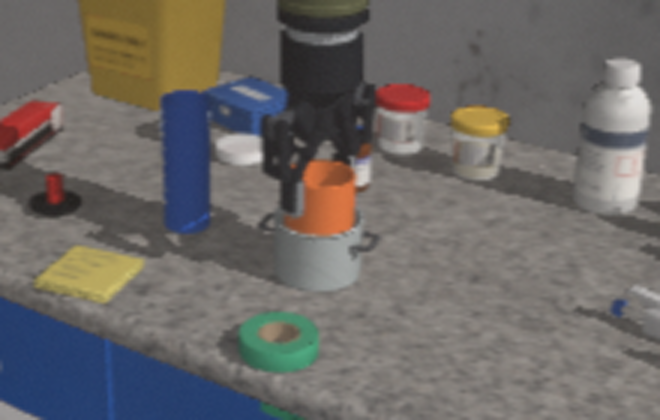

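The beaker stands on the pot floor: TCP z is 0.0804 against 0.0803 expected, with a slight contact force. Releasing and rising.

>>> carry_out --targets '[{"rx": 0,"ry": 0,"rz": 0,"tx": 0,"ty": 0,"tz": 0,"claw": 72},{"rx": 0,"ry": 0,"rz": 0,"tx": 0,"ty": 0,"tz": 0,"claw": 80},{"rx": 0,"ry": 0,"rz": 0,"tx": 0,"ty": 0,"tz": 0,"claw": 84},{"rx": 0,"ry": 0,"rz": 0,"tx": 0,"ty": 0,"tz": 0,"claw": 84},{"rx": 0,"ry": 0,"rz": 0,"tx": 0,"ty": 0,"tz": -15,"claw": 84},{"rx": 0,"ry": 0,"rz": 0,"tx": 0,"ty": 0,"tz": -40,"claw": 84},{"rx": 0,"ry": 0,"rz": 0,"tx": 0,"ty": 0,"tz": -80,"claw": 84},{"rx": 0,"ry": 0,"rz": 0,"tx": 0,"ty": 0,"tz": -120,"claw": 84},{"rx": 0,"ry": 0,"rz": 0,"tx": 0,"ty": 0,"tz": -160,"claw": 84},{"rx": 0,"ry": 0,"rz": 0,"tx": 0,"ty": 0,"tz": -170,"claw": 84}]'

```text
time: 10.7
eef_pos: [0.4825, -0.0699, 0.2545]
eef_rot: [0.997, -0.073, 0.006, 0.001]
ft_force: [0.9, 0.2, 0.0]
finger_gap: 0.985
```

```bash
python3 w.py w9 middle_beaker .481 -.0725 0.004;python3 -c "
from h import *
im=vision.camera('scene')[130:270,180:400];cv2.imwrite('pics/s9.png',cv2.resize(im,None,fx=3,fy=3,interpolation=2)[...,::-1])
plan(.495,.0945,.25)"
```

```text
0.9 [181. 254.] 3480
free fit [ 0.4806 -0.0713  0.0064] max res 1.4
t 10.85 pos [ 0.4808 -0.0693  0.2502] shift [ 0.7  3.2 -3.8] rot [ 0.002 -0.006  0.003] gap 0.983 F [-0.3  1.1 -0.9]
t 10.9 pos [ 0.4803 -0.0692  0.2493] shift [  -9.3 -164.1   -1.1] rot [ 0.003 -0.003 -0.335] gap 0.982 F [ 1.  -1.  -0.8]
```

View pics/w9.png

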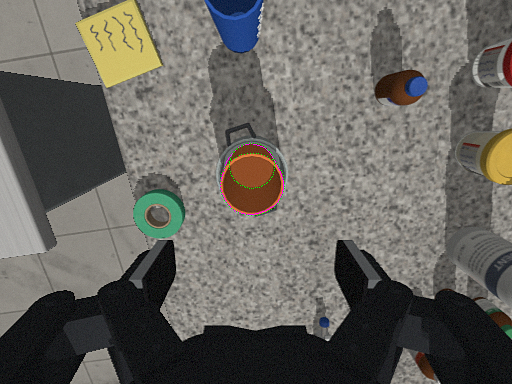

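View pics/s9.png

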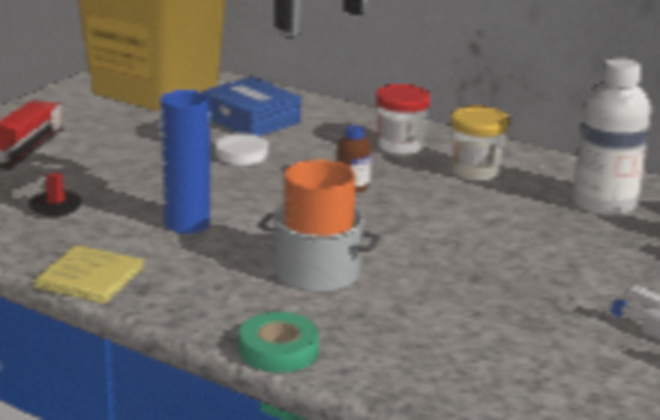

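Orange beaker is upright in the pot, centre (0.4806, -0.0713), base about 5 mm up. Next the blue beaker: its foot shows in the wrist view at (240,40).

>>> carry_out --targets '[{"rx": 0,"ry": 0,"rz": -0.14,"tx": -4,"ty": -35,"tz": -15,"claw": 84},{"rx": 0,"ry": 0,"rz": -0.28,"tx": -6,"ty": -80,"tz": -25,"claw": 84},{"rx": 0,"ry": 0,"rz": -0.335,"tx": -8,"ty": -125,"tz": -25,"claw": 84},{"rx": 0,"ry": 0,"rz": -0.335,"tx": -9,"ty": -155,"tz": -25,"claw": 84},{"rx": 0,"ry": 0,"rz": -0.335,"tx": -9,"ty": -164,"tz": -25,"claw": 84},{"rx": 0,"ry": 0,"rz": -0.335,"tx": -9,"ty": -164,"tz": -25,"claw": 84},{"rx": 0,"ry": 0,"rz": -0.335,"tx": -9,"ty": -164,"tz": -25,"claw": 84}]'

```text
time: 11.6
eef_pos: [0.4948, 0.0929, 0.2727]
eef_rot: [0.996, 0.093, 0.0, 0.002]
ft_force: [-0.4, -1.2, -0.0]
finger_gap: 0.982
```

```bash
python3 w.py w10 inner_beaker .4933 .0964 -.002
```

```text
0.69 [180. 253.] 2384
free fit [0.4905 0.0936 0.    ] max res 1.4
t 11.75 pos [0.4951 0.0927 0.2736] shift [-1.1 -4.   0.5] rot [ 0.004 -0.002 -0.007] gap 0.982 F [-1.2  0.1  0.3]
```

View pics/w10.png

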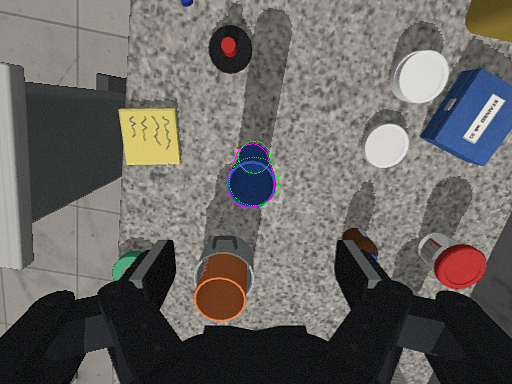

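Wrist fit gives the blue beaker at (0.4905, 0.0936), base z 0.000. Lowering over it, then gripping.

```bash
python3 -c "
from h import *
plan(.491,.094,.117)"
```

```text
t 11.75 pos [0.4951 0.0927 0.2736] shift [ -4.1  -2.7 156.6] rot [ 0.004 -0.002 -0.003] gap 0.982 F [-1.2  0.1  0.3]
```

>>> carry_out --targets '[{"rx": 0,"ry": 0,"rz": 0,"tx": -3.8,"ty": -2,"tz": 35,"claw": 84},{"rx": 0,"ry": 0,"rz": 0,"tx": -3.8,"ty": -2,"tz": 70,"claw": 84},{"rx": 0,"ry": 0,"rz": 0,"tx": -3.8,"ty": -2,"tz": 105,"claw": 84},{"rx": 0,"ry": 0,"rz": 0,"tx": -3.8,"ty": -2,"tz": 135,"claw": 84},{"rx": 0,"ry": 0,"rz": 0,"tx": -3.8,"ty": -2,"tz": 150,"claw": 84},{"rx": 0,"ry": 0,"rz": 0,"tx": -3.8,"ty": -2,"tz": 157,"claw": 84},{"rx": 0,"ry": 0,"rz": 0,"tx": -3.8,"ty": -2,"tz": 157,"claw": 75},{"rx": 0,"ry": 0,"rz": 0,"tx": -3.8,"ty": -2,"tz": 157,"claw": 70}]'

```text
time: 12.55
eef_pos: [0.492, 0.093, 0.1173]
eef_rot: [0.996, 0.092, 0.002, 0.002]
ft_force: [-0.5, -0.1, 1.0]
finger_gap: 0.82
```

```bash
python3 w.py w11 inner_beaker .4905 .0936 0
```

```text
0.77 [257. 254.] 12327
free fit [ 0.4913  0.0932 -0.0005] max res 0.8
t 12.7 pos [0.4921 0.0934 0.1176] shift [-1.5 -0.4  0. ] rot [ 0.004 -0.004 -0.003] gap 0.823 F [1.1 0.1 0.1]
```

View pics/w11.png

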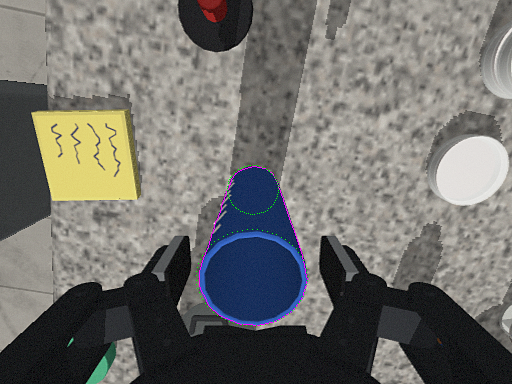

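The beaker's mouth is centred between the pads at (253,280). Closing.

>>> carry_out --targets '[{"rx": 0,"ry": 0,"rz": 0,"tx": -0.5,"ty": 0,"tz": 0,"claw": 55},{"rx": 0,"ry": 0,"rz": 0,"tx": -0.5,"ty": 0,"tz": 0,"claw": 35},{"rx": 0,"ry": 0,"rz": 0,"tx": -0.5,"ty": 0,"tz": 0,"claw": 35},{"rx": 0,"ry": 0,"rz": 0,"tx": -0.5,"ty": 0,"tz": 0,"claw": 35},{"rx": 0,"ry": 0,"rz": 0,"tx": -0.5,"ty": 0,"tz": 0,"claw": 35},{"rx": 0,"ry": 0,"rz": 0,"tx": -0.5,"ty": 0,"tz": 0,"claw": 35},{"rx": 0,"ry": 0,"rz": 0,"tx": -0.5,"ty": 0,"tz": 0,"claw": 35},{"rx": 0,"ry": 0,"rz": 0,"tx": -0.5,"ty": 0,"tz": 0,"claw": 35}]' --grip_force 30

```text
time: 13.5
eef_pos: [0.4918, 0.0933, 0.1184]
eef_rot: [0.996, 0.093, 0.003, 0.002]
ft_force: [-2.3, -1.3, 7.2]
finger_gap: 0.565
```

>>> carry_out --targets '[{"rx": 0,"ry": 0,"rz": 0,"tx": 0,"ty": 0,"tz": -10,"claw": 35},{"rx": 0,"ry": 0,"rz": 0,"tx": 0,"ty": 0,"tz": -30,"claw": 35},{"rx": 0,"ry": 0,"rz": 0,"tx": 0,"ty": 0,"tz": -60,"claw": 35},{"rx": 0,"ry": 0,"rz": 0,"tx": 0,"ty": 0,"tz": -95,"claw": 35},{"rx": 0,"ry": 0,"rz": 0,"tx": 0,"ty": 0,"tz": -120,"claw": 35},{"rx": 0,"ry": 0,"rz": 0,"tx": 0,"ty": 0,"tz": -135,"claw": 35},{"rx": 0,"ry": 0,"rz": 0,"tx": 0,"ty": 0,"tz": -135,"claw": 35}]'

```text
time: 14.2
eef_pos: [0.492, 0.0939, 0.2562]
eef_rot: [0.996, 0.093, 0.005, 0.001]
ft_force: [0.1, -0.1, -0.4]
finger_gap: 0.56
```

```bash
python3 w.py w12 inner_beaker .4905 .0936 .135; python3 -c "
from h import *
plan(.4806,-.0713,.26)
im=vision.camera('scene')[80:260,180:400];cv2.imwrite('pics/s12.png',cv2.resize(im,None,fx=3,fy=3,interpolation=2)[...,::-1])"
```

```text
0.79 [260. 255.] 12118
free fit [0.4912 0.0935 0.1352] max res 0.7
t 14.35 pos [0.4905 0.0937 0.2528] shift [ 0.   0.1 -1.7] rot [ 0.004 -0.004 -0.003] gap 0.558 F [-0.8  0.3 -1.5]
t 14.35 pos [0.4905 0.0937 0.2528] shift [-40.1 160.3  -6.7] rot [ 0.003 -0.004  0.333] gap 0.558 F [-0.8  0.3 -1.5]
```

View pics/w12.png

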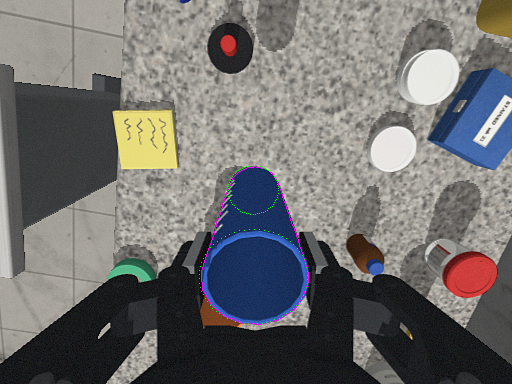

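View pics/s12.png

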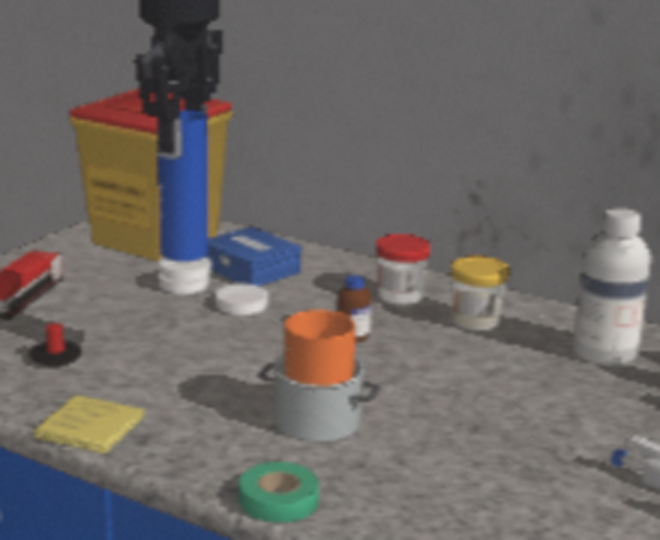

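The blue beaker is held plumb, base at about 0.135. Carrying it over the orange beaker.

>>> carry_out --targets '[{"rx": 0,"ry": 0,"rz": 0.06,"tx": -4,"ty": 20,"tz": -3,"claw": 35},{"rx": 0,"ry": 0,"rz": 0.13,"tx": -12,"ty": 50,"tz": -6,"claw": 35},{"rx": 0,"ry": 0,"rz": 0.2,"tx": -22,"ty": 85,"tz": -6,"claw": 35},{"rx": 0,"ry": 0,"rz": 0.27,"tx": -30,"ty": 118,"tz": -6,"claw": 35},{"rx": 0,"ry": 0,"rz": 0.33,"tx": -37,"ty": 145,"tz": -6,"claw": 35},{"rx": 0,"ry": 0,"rz": 0.33,"tx": -40,"ty": 160,"tz": -6,"claw": 35},{"rx": 0,"ry": 0,"rz": 0.33,"tx": -40,"ty": 160,"tz": -6,"claw": 35},{"rx": 0,"ry": 0,"rz": 0.33,"tx": -40,"ty": 160,"tz": -6,"claw": 35}]'

```text
time: 15.2
eef_pos: [0.4802, -0.071, 0.2585]
eef_rot: [0.997, -0.073, 0.001, 0.001]
ft_force: [-0.9, 0.2, -0.7]
finger_gap: 0.563
```

```bash
cat > z.py <<'E'
import sys
from h import *
# zoomed wrist view; args: name, then held object name & TCP height above its base
name,held,hh=sys.argv[1],sys.argv[2],float(sys.argv[3]);tg=np.array([float(a) for a in sys.argv[4:7]]);r,h=float(sys.argv[7]),float(sys.argv[8])
s=ctrl.sense();im=vision.camera('wrist');KW=cam('wrist',s);c=np.ascontiguousarray(cv2.resize(im[100:300,160:350],None,fx=4,fy=3,interpolation=cv2.INTER_CUBIC))
def dr(g,r,h,col):
    for p in proj(KW,ring(g,r,h,180)): cv2.circle(c,(int((p[0]-160+.5)*4),int((p[1]-100+.5)*3)),1,col,-1)
dr(tg,r,h,(0,255,0))
ms=spotter.silhouettes('wrist',held)
b=s['eef_pos']-[0,0,hh]
for rr,q in PROF[held]: dr(b,rr,q,(255,0,255))
if ms: x,f=fit(held,[(KW,ms[0]['pixels'])],b);print('held',np.round(x-b,4),'abs',np.round(x,4),'res',np.abs(f).max().round(1))
cv2.imwrite(f'pics/{name}.png',c[...,::-1]);plan(tg[0],tg[1],s['eef_pos'][2])
E
python3 z.py w13 inner_beaker .118 .4806 -.0713 .004 .0335 .1
```

```text
held [-0.0001 -0.0008 -0.0018] abs [ 0.48   -0.0718  0.1387] res 2.0
t 15.3 pos [ 0.4804 -0.0699  0.2586] shift [0.3 1.3 0.1] rot [ 0.002 -0.003  0.004] gap 0.561 F [-0.4  0.5 -1.3]
```

View pics/w13.png

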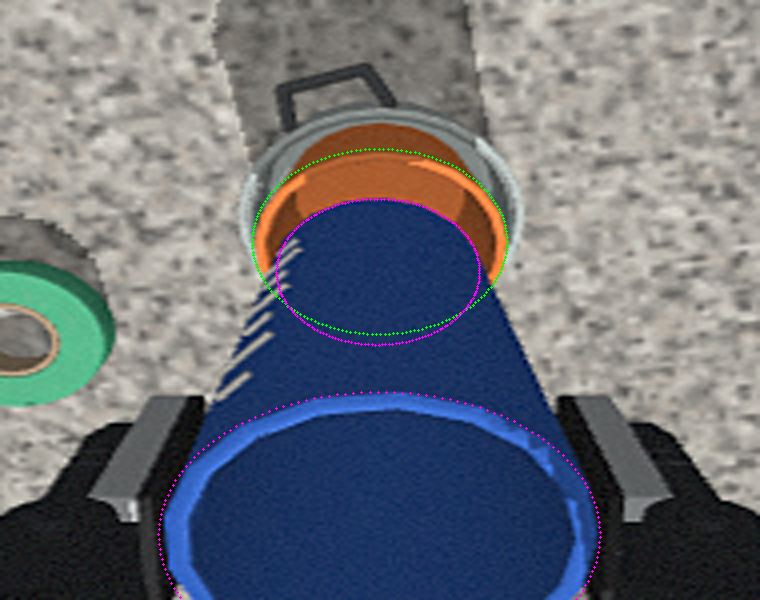

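Both models overlay their images to within a pixel or so: the orange rim in green, the blue foot in magenta, concentric. Lowering to the mouth.

>>> carry_out --targets '[{"rx": 0,"ry": 0,"rz": 0,"tx": 0.3,"ty": 0.5,"tz": 10,"claw": 35},{"rx": 0,"ry": 0,"rz": 0,"tx": 0.3,"ty": 0.5,"tz": 22,"claw": 35},{"rx": 0,"ry": 0,"rz": 0,"tx": 0.3,"ty": 0.5,"tz": 34,"claw": 35},{"rx": 0,"ry": 0,"rz": 0,"tx": 0.3,"ty": 0.5,"tz": 42,"claw": 35},{"rx": 0,"ry": 0,"rz": 0,"tx": 0.3,"ty": 0.5,"tz": 46,"claw": 35},{"rx": 0,"ry": 0,"rz": 0,"tx": 0.3,"ty": 0.5,"tz": 46,"claw": 35}]'

```text
time: 15.9
eef_pos: [0.4806, -0.0703, 0.212]
eef_rot: [0.997, -0.071, 0.001, 0.001]
ft_force: [-0.7, -0.7, -1.1]
finger_gap: 0.564
```

```bash
python3 z.py w14 inner_beaker .118 .4806 -.0713 .004 .0335 .1; python3 -c "
from h import *
im=vision.camera('scene')[80:260,180:400];cv2.imwrite('pics/s14.png',cv2.resize(im,None,fx=3,fy=3,interpolation=2)[...,::-1])"
```

```text
held [-0.0001 -0.     -0.0012] abs [ 0.4805 -0.0703  0.0929] res 1.3
t 16.0 pos [ 0.481  -0.0705  0.2128] shift [-0.3  0.8  0.8] rot [ 0.002 -0.004  0.004] gap 0.562 F [-0.5  0.6 -1.4]
```

View pics/w14.png

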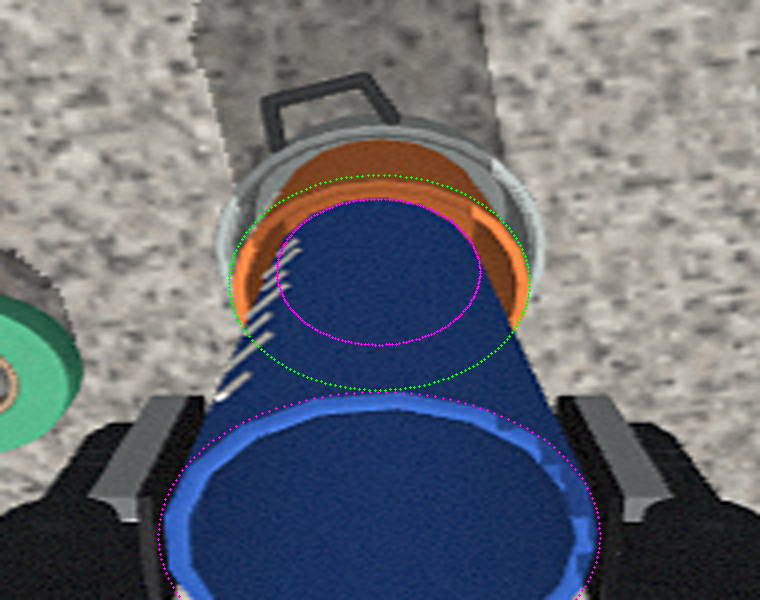

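View pics/s14.png

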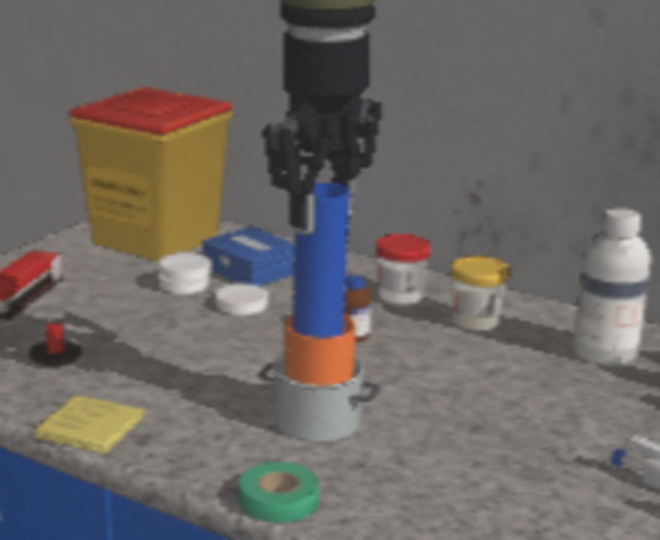

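The foot is inside the orange mouth and centred. Lowering on.

>>> carry_out --targets '[{"rx": 0,"ry": 0,"rz": 0,"tx": 0,"ty": 0.8,"tz": 12,"claw": 35},{"rx": 0,"ry": 0,"rz": 0,"tx": 0,"ty": 0.8,"tz": 26,"claw": 35},{"rx": 0,"ry": 0,"rz": 0,"tx": 0,"ty": 0.8,"tz": 40,"claw": 35},{"rx": 0,"ry": 0,"rz": 0,"tx": 0,"ty": 0.8,"tz": 54,"claw": 35},{"rx": 0,"ry": 0,"rz": 0,"tx": 0,"ty": 0.8,"tz": 66,"claw": 35},{"rx": 0,"ry": 0,"rz": 0,"tx": 0,"ty": 0.8,"tz": 75,"claw": 35},{"rx": 0,"ry": 0,"rz": 0,"tx": 0,"ty": 0.8,"tz": 79,"claw": 35},{"rx": 0,"ry": 0,"rz": 0,"tx": 0,"ty": 0.8,"tz": 79,"claw": 35}]'

```text
time: 16.85
eef_pos: [0.4813, -0.0716, 0.1338]
eef_rot: [0.997, -0.072, 0.002, 0.001]
ft_force: [0.6, 0.4, -0.3]
finger_gap: 0.559
```

>>> carry_out --targets '[{"rx": 0,"ry": 0,"rz": 0,"tx": 0,"ty": 0,"tz": 2,"claw": 35},{"rx": 0,"ry": 0,"rz": 0,"tx": 0,"ty": 0,"tz": 4,"claw": 35},{"rx": 0,"ry": 0,"rz": 0,"tx": 0,"ty": 0,"tz": 6,"claw": 35},{"rx": 0,"ry": 0,"rz": 0,"tx": 0,"ty": 0,"tz": 7,"claw": 35},{"rx": 0,"ry": 0,"rz": 0,"tx": 0,"ty": 0,"tz": 7.5,"claw": 35},{"rx": 0,"ry": 0,"rz": 0,"tx": 0,"ty": 0,"tz": 7.5,"claw": 35}]'

```text
time: 17.45
eef_pos: [0.4813, -0.0716, 0.1265]
eef_rot: [0.997, -0.072, 0.002, 0.001]
ft_force: [-0.4, 0.5, 1.8]
finger_gap: 0.567
```

```bash
python3 z.py w15 inner_beaker .118 .4806 -.0713 .004 .0335 .1; python3 -c "
from h import *
im=vision.camera('scene')[80:260,180:400];cv2.imwrite('pics/s15.png',cv2.resize(im,None,fx=3,fy=3,interpolation=2)[...,::-1])"
```

```text
held [-0.0018 -0.0114 -0.0123] abs [ 0.4795 -0.083  -0.0037] res 14.3
t 17.55 pos [ 0.4813 -0.0716  0.1265] shift [-0.8 -0.2 -0. ] rot [ 0.002 -0.004  0.004] gap 0.559 F [0.1 0.2 2.2]
```

View pics/s15.png

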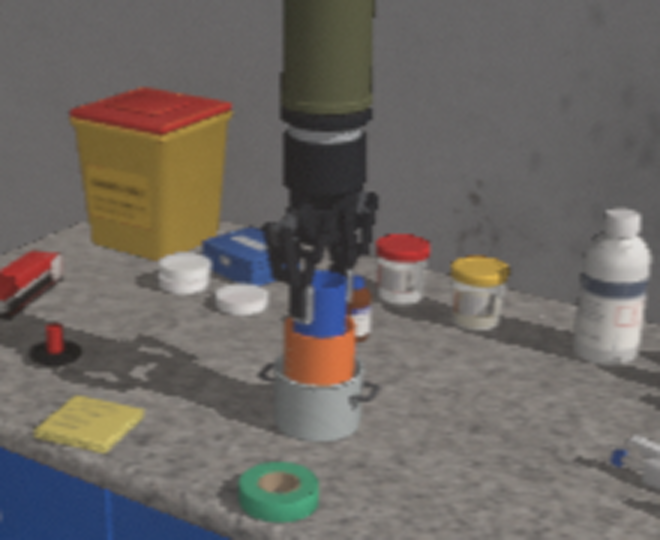

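View pics/w15.png

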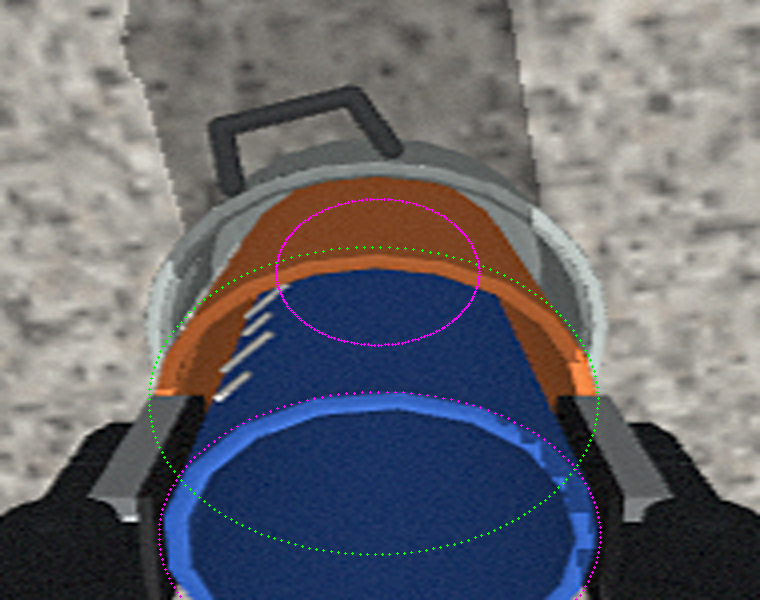

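Contact is felt at z 0.1265 against 0.126 expected, so it's seated. Releasing and rising.

>>> carry_out --targets '[{"rx": 0,"ry": 0,"rz": 0,"tx": 0,"ty": 0,"tz": 0,"claw": 53},{"rx": 0,"ry": 0,"rz": 0,"tx": 0,"ty": 0,"tz": 0,"claw": 58},{"rx": 0,"ry": 0,"rz": 0,"tx": 0,"ty": 0,"tz": 0,"claw": 64},{"rx": 0,"ry": 0,"rz": 0,"tx": 0,"ty": 0,"tz": 0,"claw": 64},{"rx": 0,"ry": 0,"rz": 0,"tx": 0,"ty": 0,"tz": -10,"claw": 64},{"rx": 0,"ry": 0,"rz": 0,"tx": 0,"ty": 0,"tz": -30,"claw": 64},{"rx": 0,"ry": 0,"rz": 0,"tx": 0,"ty": 0,"tz": -70,"claw": 64},{"rx": 0,"ry": 0,"rz": 0,"tx": 0,"ty": 0,"tz": -110,"claw": 64},{"rx": 0,"ry": 0,"rz": 0,"tx": 0,"ty": 0,"tz": -140,"claw": 64},{"rx": 0,"ry": 0,"rz": 0,"tx": 0,"ty": 0,"tz": -140,"claw": 64}]'

```text
time: 18.6
eef_pos: [0.4827, -0.0718, 0.2713]
eef_rot: [0.997, -0.072, 0.006, 0.001]
ft_force: [-0.1, 0.2, -1.1]
finger_gap: 0.746
```

```bash
python3 w.py w16 inner_beaker .4806 -.0713 0.008;python3 -c "
from h import *
im=vision.camera('scene')[80:260,180:400];cv2.imwrite('pics/s16.png',cv2.resize(im,None,fx=3,fy=3,interpolation=2)[...,::-1])
plan(.4394,.2323,.2)"
```

```text
0.66 [184. 256.] 2495
free fit [ 0.4799 -0.0771 -0.0059] max res 3.1
t 18.75 pos [ 0.4804 -0.0711  0.2665] shift [ 0.2  0.1 -2.6] rot [ 0.002 -0.004  0.004] gap 0.752 F [-0.1  0.2  0.7]
t 18.8 pos [ 0.4802 -0.0711  0.2659] shift [ -83.9 -294.6   65.1] rot [ 0.003 -0.002 -0.63 ] gap 0.75 F [0.6 0.2 0.1]
```

View pics/w16.png

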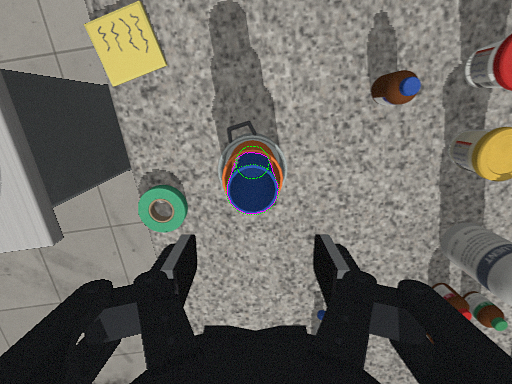

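View pics/s16.png

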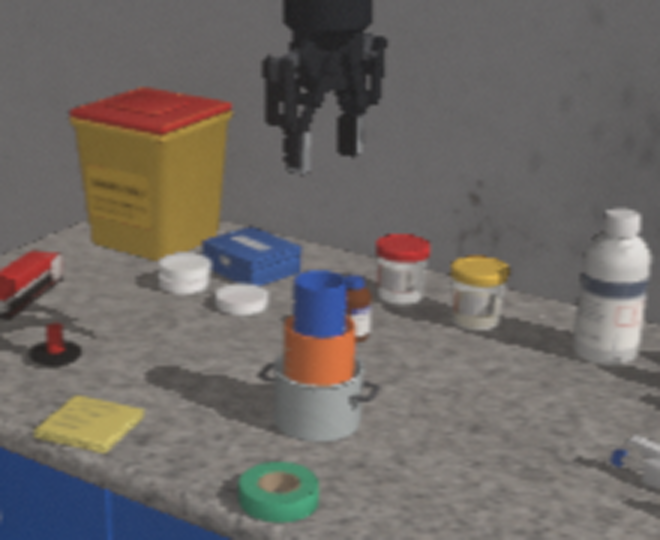

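The blue beaker stands upright in the orange one. Measuring its rim centre now, for the cover.

```bash
cat > rim.py <<'E'
from h import *
s=ctrl.sense();vision.camera('wrist');KW=cam('wrist',s);m=spotter.silhouettes('wrist','inner_beaker')[0]['pixels']
ys,xs=np.nonzero(m);c=np.r_[np.c_[xs-.5,ys-.5],np.c_[xs+.5,ys-.5],np.c_[xs-.5,ys+.5],np.c_[xs+.5,ys+.5]]
a=np.deg2rad(np.arange(0,181,15));D=np.c_[np.cos(a),np.sin(a)];o=(c@D.T).max(0)
f=lambda p:(proj(KW,ring((p[0],p[1],p[2]),.0245,0))@D.T).max(0)-o
q=least_squares(f,(.48,-.071,.148),x_scale=.01,loss='soft_l1');print('free',np.round(q.x,4),np.round(f(q.x),1))
g=lambda p:f((p[0],p[1],.148));q=least_squares(g,(.48,-.071),x_scale=.01,loss='soft_l1');print('fixed',np.round(q.x,4),np.round(g(q.x),1))
E
python3 rim.py
```

```text
free [ 0.4808 -0.0709  0.1494] [ 0.9 -0.5 -0.3 -0.1 -0.5  0.1  1.3  0.1 -0.2  0.3 -0.4 -0.4  0.3]
fixed [ 0.4807 -0.0715] [ 0.7 -0.6 -0.4 -0.1 -0.5  0.1  1.3  0.1 -0.2  0.3 -0.5 -0.5  0.2]
```

The blue rim is at (0.4808, -0.0712, 0.149). Now moving over the cover and partly closing the claw on the way, to see where the fingertips come when nearly shut.

>>> carry_out --targets '[{"rx": 0,"ry": 0,"rz": -0.1,"tx": -8,"ty": -25,"tz": 0,"claw": 30},{"rx": 0,"ry": 0,"rz": -0.22,"tx": -20,"ty": -70,"tz": 5,"claw": 30},{"rx": 0,"ry": 0,"rz": -0.35,"tx": -34,"ty": -118,"tz": 15,"claw": 30},{"rx": 0,"ry": 0,"rz": -0.48,"tx": -48,"ty": -166,"tz": 25,"claw": 30},{"rx": 0,"ry": 0,"rz": -0.6,"tx": -62,"ty": -214,"tz": 40,"claw": 30},{"rx": 0,"ry": 0,"rz": -0.63,"tx": -74,"ty": -255,"tz": 55,"claw": 30},{"rx": 0,"ry": 0,"rz": -0.63,"tx": -82,"ty": -285,"tz": 65,"claw": 30},{"rx": 0,"ry": 0,"rz": -0.63,"tx": -84,"ty": -294.5,"tz": 65,"claw": 30},{"rx": 0,"ry": 0,"rz": -0.63,"tx": -84,"ty": -294.5,"tz": 65,"claw": 30},{"rx": 0,"ry": 0,"rz": -0.63,"tx": -84,"ty": -294.5,"tz": 65,"claw": 30}]'

```text
time: 19.9
eef_pos: [0.4396, 0.2307, 0.1996]
eef_rot: [0.971, 0.24, 0.0, 0.002]
ft_force: [-0.2, 0.2, 0.2]
finger_gap: 0.354
```

```bash
python3 w.py w17 cover .4394 .2323 0; python3 - <<'E'
from h import *
im=cv2.imread('pics/w17.png');K=np.array(vision.get_calibration('wrist')['intrinsics']);H=np.linalg.inv(np.array(vision.get_calibration('wrist')['hand_eye']))
for z in (-.01,.0,.014,.027):
    for x in (-.0155,.0155):
        for y in (-.011,.011):
            p=H@[x,y,z,1];q=K@p[:3];q=q[:2]/q[2];cv2.circle(im,(int(q[0]),int(q[1])),1,{-.01:(255,0,0),.0:(0,255,0),.014:(0,255,255),.027:(255,0,255)}[z],-1)
cv2.imwrite('pics/w17t.png',cv2.resize(im[150:350,130:380],None,fx=3,fy=3))
E
```

```text
0.62 [173. 253.] 1690
free fit [ 0.4375  0.2279 -0.0029] max res 0.8
t 20.05 pos [0.4398 0.2305 0.2001] shift [ 0.5 -1.8  0.2] rot [ 0.004 -0.    -0.002] gap 0.351 F [-0.1  0.6 -0.1]
```

View pics/w17.png

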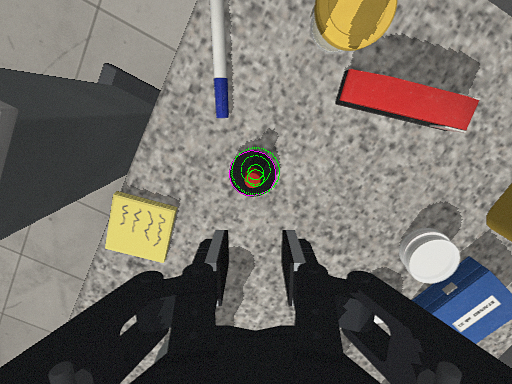

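View pics/w17t.png

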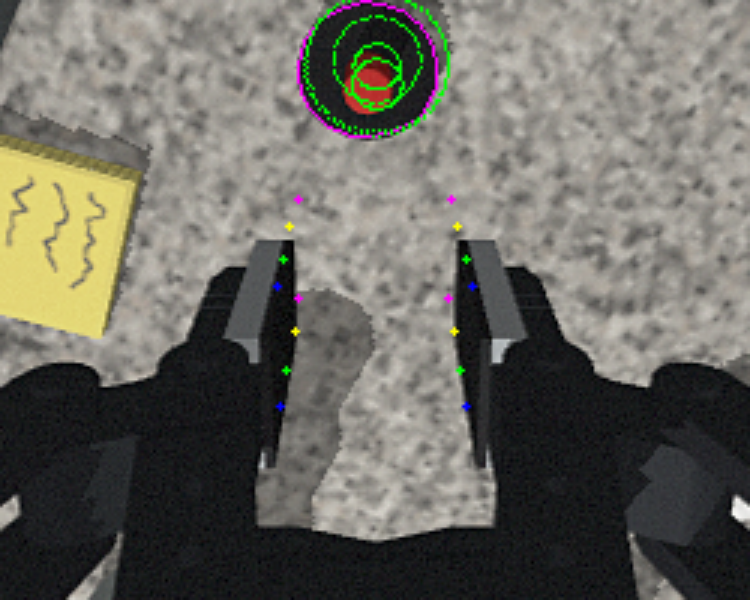

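At 30 mm opening the fingertips show about 8 mm ahead of the TCP, so nose_length holds for shut jaws and the disc will clear. The cover is at (0.4375, 0.2279) by the wrist fit.

```bash
python3 -c "
from h import *
plan(.4376,.2282,.031)"
```

```text
t 20.05 pos [0.4398 0.2305 0.2001] shift [ -3.1   0.4 169.1] rot [ 0.004 -0.     0.003] gap 0.351 F [-0.1  0.6 -0.1]
```

>>> carry_out --targets '[{"rx": 0,"ry": 0,"rz": 0,"tx": -3.1,"ty": 0.4,"tz": 35,"claw": 40},{"rx": 0,"ry": 0,"rz": 0,"tx": -3.1,"ty": 0.4,"tz": 65,"claw": 40},{"rx": 0,"ry": 0,"rz": 0,"tx": -3.1,"ty": 0.4,"tz": 90,"claw": 40},{"rx": 0,"ry": 0,"rz": 0,"tx": -3.1,"ty": 0.4,"tz": 105,"claw": 40},{"rx": 0,"ry": 0,"rz": 0,"tx": -3.1,"ty": 0.4,"tz": 110,"claw": 40},{"rx": 0,"ry": 0,"rz": 0,"tx": -3.1,"ty": 0.4,"tz": 110,"claw": 40}]'

```text
time: 20.65
eef_pos: [0.4377, 0.2275, 0.09]
eef_rot: [0.971, 0.239, 0.0, 0.002]
ft_force: [-0.1, -1.2, -0.2]
finger_gap: 0.468
```

```bash
python3 w.py w18 cover .4376 .2282 0;python3 -c "
from h import *
plan(.4376,.2282,.031)"
```

```text
0.82 [201. 254.] 3677
free fit [ 0.4375  0.228  -0.0005] max res 0.6
t 20.8 pos [0.4382 0.2284 0.0911] shift [-0.6 -0.1  0.5] rot [ 0.004 -0.002  0.003] gap 0.467 F [ 0.2 -0.1  0.3]
t 20.8 pos [0.4382 0.2284 0.0911] shift [-0.7 -0.3 60.1] rot [ 0.004 -0.002  0.003] gap 0.467 F [ 0.2 -0.1  0.3]
```

View pics/w18.png

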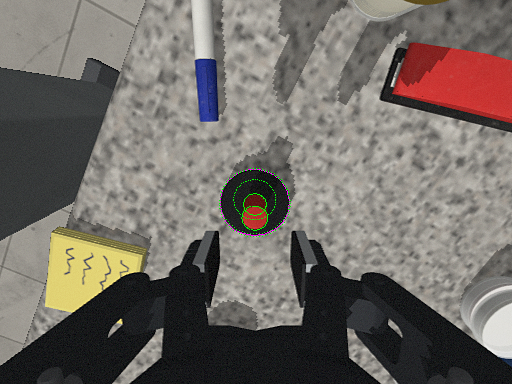

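The model overlays the cover exactly, with the knob at (255,216). Lowering, then gripping.

>>> carry_out --targets '[{"rx": 0,"ry": 0,"rz": 0,"tx": -0.7,"ty": -0.3,"tz": 20,"claw": 40},{"rx": 0,"ry": 0,"rz": 0,"tx": -0.7,"ty": -0.3,"tz": 38,"claw": 40},{"rx": 0,"ry": 0,"rz": 0,"tx": -0.7,"ty": -0.3,"tz": 52,"claw": 40},{"rx": 0,"ry": 0,"rz": 0,"tx": -0.7,"ty": -0.3,"tz": 60,"claw": 40},{"rx": 0,"ry": 0,"rz": 0,"tx": -0.7,"ty": -0.3,"tz": 60,"claw": 30},{"rx": 0,"ry": 0,"rz": 0,"tx": -0.7,"ty": -0.3,"tz": 60,"claw": 8},{"rx": 0,"ry": 0,"rz": 0,"tx": -0.7,"ty": -0.3,"tz": 60,"claw": 8},{"rx": 0,"ry": 0,"rz": 0,"tx": -0.7,"ty": -0.3,"tz": 60,"claw": 8},{"rx": 0,"ry": 0,"rz": 0,"tx": -0.7,"ty": -0.3,"tz": 60,"claw": 8},{"rx": 0,"ry": 0,"rz": 0,"tx": -0.7,"ty": -0.3,"tz": 60,"claw": 8}]' --grip_force 30

```text
time: 21.8
eef_pos: [0.438, 0.2284, 0.0317]
eef_rot: [0.971, 0.239, 0.002, 0.001]
ft_force: [-0.1, -0.4, 6.2]
finger_gap: 0.196
```

```bash
python3 w.py w19 cover .4376 .2282 0;python3 -c "
from h import *
plan(.4376,.2282,.25)"
```

```text
0.94 [225. 253.] 4566
free fit [ 0.4383  0.2271 -0.0049] max res 1.9
t 21.95 pos [0.438  0.2284 0.0317] shift [-0.5 -0.   0. ] rot [ 0.004 -0.003  0.003] gap 0.197 F [ 0.  -1.   5.6]
t 21.95 pos [0.438  0.2284 0.0317] shift [   0.3    0.8 -218.3] rot [ 0.004 -0.003  0.003] gap 0.197 F [ 0.  -1.   5.6]
```

View pics/w19.png

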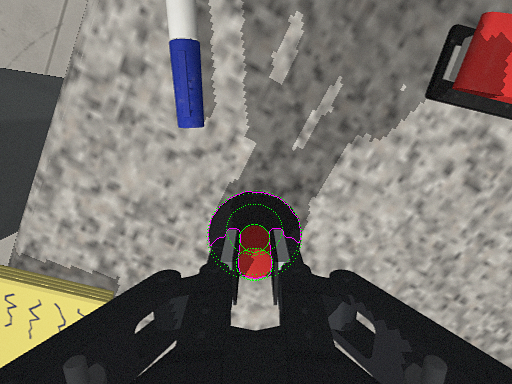

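The knob is gripped, with the pads on both sides of it at (255,250). Lifting.

>>> carry_out --targets '[{"rx": 0,"ry": 0,"rz": 0,"tx": 0,"ty": 0,"tz": -10,"claw": 8},{"rx": 0,"ry": 0,"rz": 0,"tx": 0,"ty": 0,"tz": -30,"claw": 8},{"rx": 0,"ry": 0,"rz": 0,"tx": 0,"ty": 0,"tz": -65,"claw": 8},{"rx": 0,"ry": 0,"rz": 0,"tx": 0,"ty": 0,"tz": -105,"claw": 8},{"rx": 0,"ry": 0,"rz": 0,"tx": 0,"ty": 0,"tz": -145,"claw": 8},{"rx": 0,"ry": 0,"rz": 0,"tx": 0,"ty": 0,"tz": -175,"claw": 8},{"rx": 0,"ry": 0,"rz": 0,"tx": 0,"ty": 0,"tz": -192,"claw": 8},{"rx": 0,"ry": 0,"rz": 0,"tx": 0,"ty": 0,"tz": -195,"claw": 8}]'

```text
time: 22.75
eef_pos: [0.4378, 0.229, 0.2294]
eef_rot: [0.971, 0.239, 0.004, 0.001]
ft_force: [-0.7, -0.2, -1.8]
finger_gap: 0.197
```

```bash
python3 w.py w20 cover .438 .2284 .195;python3 -c "
from h import *
plan(.4808,-.0712,.225)
im=vision.camera('scene')[60:260,150:370];cv2.imwrite('pics/s20.png',cv2.resize(im,None,fx=3,fy=3,interpolation=2)[...,::-1])"
```

```text
0.79 [225. 258.] 4610
free fit [0.4378 0.2281 0.1933] max res 1.7
t 22.9 pos [0.4366 0.2284 0.2261] shift [ 1.2  0.7 -2.1] rot [ 0.004 -0.002  0.003] gap 0.196 F [-0.5 -0.2 -1.1]
t 22.9 pos [0.4366 0.2284 0.2261] shift [-100.1  285.8    1.9] rot [ 0.003 -0.003  0.63 ] gap 0.196 F [-0.5 -0.2 -1.1]
```

View pics/w20.png

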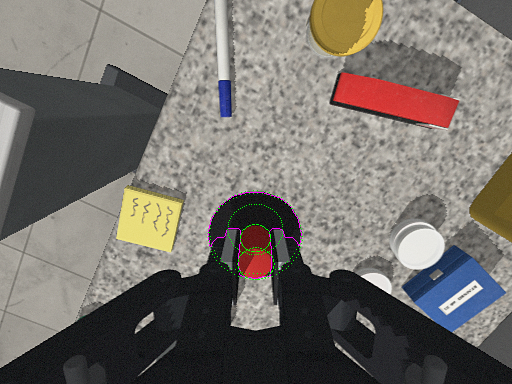

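View pics/s20.png

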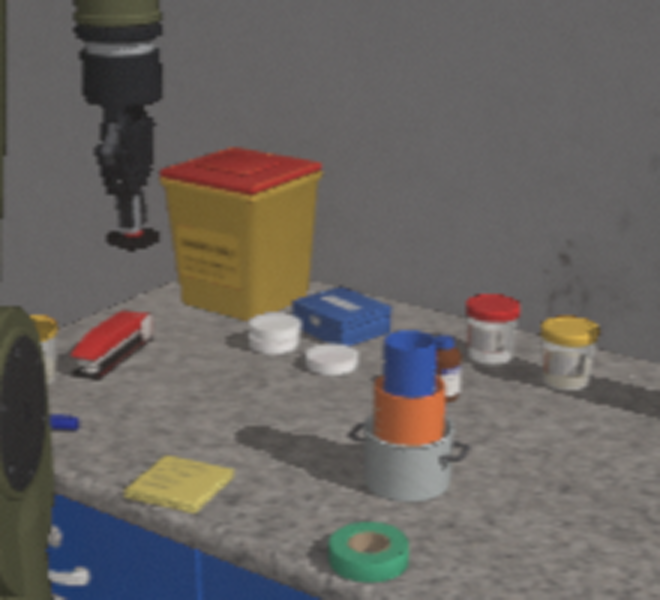

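The cover is held level. Carrying it over the blue beaker.

>>> carry_out --targets '[{"rx": 0,"ry": 0,"rz": 0.08,"tx": -8,"ty": 22,"tz": 0,"claw": 8},{"rx": 0,"ry": 0,"rz": 0.18,"tx": -22,"ty": 62,"tz": 0,"claw": 8},{"rx": 0,"ry": 0,"rz": 0.28,"tx": -37,"ty": 105,"tz": 0,"claw": 8},{"rx": 0,"ry": 0,"rz": 0.38,"tx": -52,"ty": 148,"tz": 0,"claw": 8},{"rx": 0,"ry": 0,"rz": 0.48,"tx": -67,"ty": 191,"tz": 0,"claw": 8},{"rx": 0,"ry": 0,"rz": 0.56,"tx": -81,"ty": 231,"tz": 0,"claw": 8},{"rx": 0,"ry": 0,"rz": 0.63,"tx": -92,"ty": 264,"tz": 0,"claw": 8},{"rx": 0,"ry": 0,"rz": 0.63,"tx": -100,"ty": 286,"tz": 0,"claw": 8},{"rx": 0,"ry": 0,"rz": 0.63,"tx": -100,"ty": 286,"tz": 0,"claw": 8},{"rx": 0,"ry": 0,"rz": 0.63,"tx": -100,"ty": 286,"tz": 0,"claw": 8}]'

```text
time: 23.95
eef_pos: [0.48, -0.0719, 0.2256]
eef_rot: [0.997, -0.075, 0.0, 0.001]
ft_force: [1.2, 0.6, -0.8]
finger_gap: 0.198
```

```bash
python3 z.py w21 cover .0317 .4808 -.0712 .008 .0245 .14
```

```text
held [-0.0002 -0.0013 -0.0044] abs [ 0.4798 -0.0732  0.1895] res 1.5
t 24.05 pos [ 0.4803 -0.0704  0.2259] shift [0.6 0.7 0.3] rot [ 0.002 -0.002  0.001] gap 0.195 F [-0.5  0.4 -1.1]
```

View pics/w21.png

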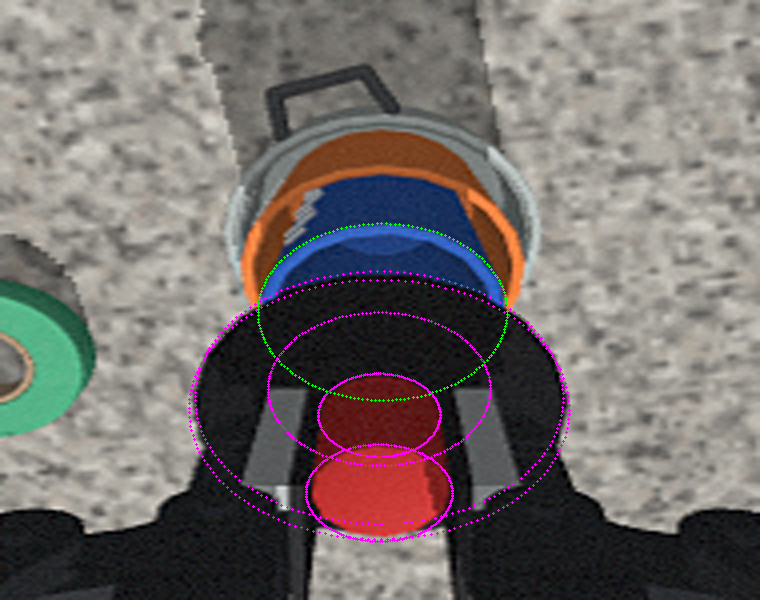

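Overlays agree to 1–2 px, with 4 mm clearance for the plug. Lowering until the plug is just above the rim, then looking again.

>>> carry_out --targets '[{"rx": 0,"ry": 0,"rz": 0,"tx": 0.5,"ty": 0,"tz": 10,"claw": 8},{"rx": 0,"ry": 0,"rz": 0,"tx": 0.5,"ty": 0,"tz": 22,"claw": 8},{"rx": 0,"ry": 0,"rz": 0,"tx": 0.5,"ty": 0,"tz": 33,"claw": 8},{"rx": 0,"ry": 0,"rz": 0,"tx": 0.5,"ty": 0,"tz": 38,"claw": 8},{"rx": 0,"ry": 0,"rz": 0,"tx": 0.5,"ty": 0,"tz": 40,"claw": 8},{"rx": 0,"ry": 0,"rz": 0,"tx": 0.5,"ty": 0,"tz": 40,"claw": 8}]'

```text
time: 24.65
eef_pos: [0.4808, -0.0705, 0.1857]
eef_rot: [0.997, -0.073, 0.001, 0.001]
ft_force: [0.9, -1.0, -0.9]
finger_gap: 0.196
```

```bash
python3 z.py w22 cover .0317 .4808 -.0712 .008 .0245 .14; python3 - <<'E'
from h import *
s=ctrl.sense();b=s['eef_pos']-[0,0,.0317]
out=[]
for n,(r0,c0) in {'scene':(150,240),'top':(180,270)}.items():
    im=vision.camera(n);KW=cam(n);c=np.ascontiguousarray(cv2.resize(im[r0:r0+80,c0:c0+90],None,fx=4,fy=5,interpolation=2))
    for g,r,h,col in [((.4808,-.0712,.148),.0245,0,(0,255,0)),(b,.028,.006,(255,0,255))]:
        for p in proj(KW,ring(g,r,h,90)): cv2.circle(c,(int((p[0]-c0+.5)*4),int((p[1]-r0+.5)*5)),1,col,-1)
    out.append(c)
cv2.imwrite('pics/s22.png',np.hstack(out)[...,::-1])
E
```

```text
t 24.75 pos [ 0.4811 -0.0706  0.1862] shift [-0.2  0.6  0.5] rot [ 0.002 -0.002  0.001] gap 0.196 F [ 0.9 -0.5 -0.4]
```

View pics/w22.png

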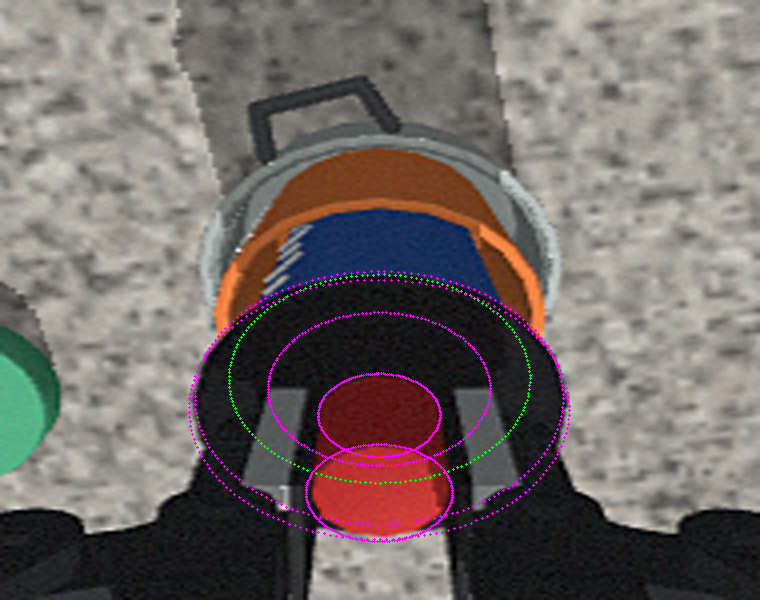

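View pics/s22.png

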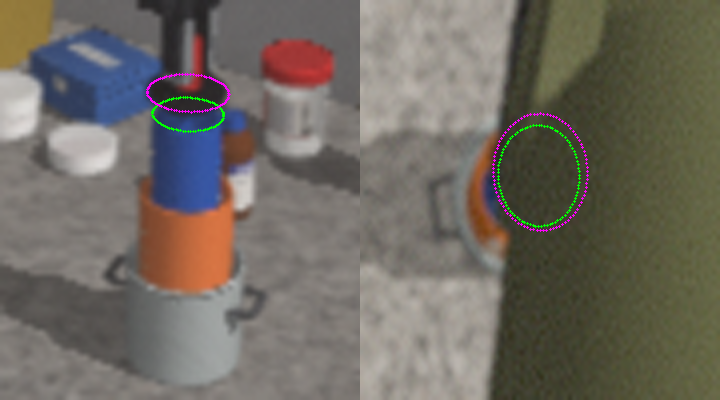

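Plug and rim circles are concentric in both views. Lowering slowly onto the rim.

>>> carry_out --targets '[{"rx": 0,"ry": 0,"rz": 0,"tx": -0.2,"ty": 0,"tz": 2,"claw": 8},{"rx": 0,"ry": 0,"rz": 0,"tx": -0.2,"ty": 0,"tz": 4,"claw": 8},{"rx": 0,"ry": 0,"rz": 0,"tx": -0.2,"ty": 0,"tz": 6,"claw": 8},{"rx": 0,"ry": 0,"rz": 0,"tx": -0.2,"ty": 0,"tz": 8,"claw": 8},{"rx": 0,"ry": 0,"rz": 0,"tx": -0.2,"ty": 0,"tz": 9.5,"claw": 8},{"rx": 0,"ry": 0,"rz": 0,"tx": -0.2,"ty": 0,"tz": 10.5,"claw": 8},{"rx": 0,"ry": 0,"rz": 0,"tx": -0.2,"ty": 0,"tz": 11,"claw": 8},{"rx": 0,"ry": 0,"rz": 0,"tx": -0.2,"ty": 0,"tz": 11,"claw": 8}]'

```text
time: 25.65
eef_pos: [0.4809, -0.0706, 0.1752]
eef_rot: [0.997, -0.073, 0.001, 0.001]
ft_force: [0.9, -0.2, 0.2]
finger_gap: 0.191
```

>>> carry_out --targets '[{"rx": 0,"ry": 0,"rz": 0,"tx": 0,"ty": 0,"tz": 0.6,"claw": 8},{"rx": 0,"ry": 0,"rz": 0,"tx": 0,"ty": 0,"tz": 1.2,"claw": 8},{"rx": 0,"ry": 0,"rz": 0,"tx": 0,"ty": 0,"tz": 1.8,"claw": 8},{"rx": 0,"ry": 0,"rz": 0,"tx": 0,"ty": 0,"tz": 2.2,"claw": 8},{"rx": 0,"ry": 0,"rz": 0,"tx": 0,"ty": 0,"tz": 2.2,"claw": 8}]'

```text
time: 26.15
eef_pos: [0.4813, -0.0708, 0.1737]
eef_rot: [0.997, -0.073, 0.002, 0.001]
ft_force: [-0.9, -0.3, 5.3]
finger_gap: 0.198
```

```bash
python3 - <<'E'
from h import *
plan(.4808,-.0712,.17)
im=vision.camera('scene');c=cv2.resize(im[140:230,240:340],None,fx=6,fy=6,interpolation=2)
cv2.imwrite('pics/s23.png',c[...,::-1]);cv2.imwrite('pics/w23.png',vision.camera('wrist')[...,::-1])
E
```

```text
t 26.15 pos [ 0.4813 -0.0708  0.1737] shift [-0.5  0.5  3.7] rot [ 0.002 -0.003  0.001] gap 0.198 F [-0.9 -0.3  5.3]
```

View pics/s23.png

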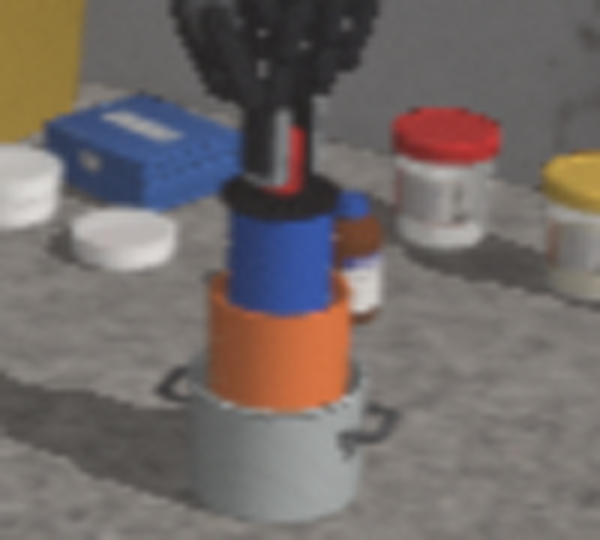

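View pics/w23.png

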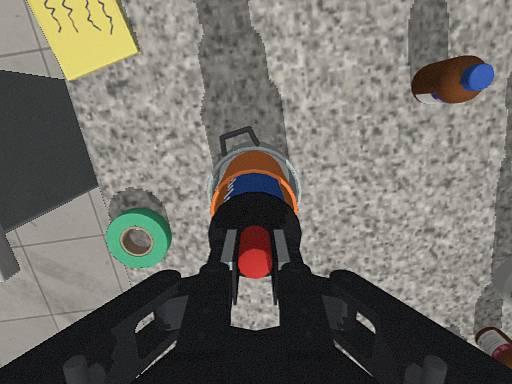

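Contact came at exactly the expected height (0.1737), with about 6 N. Releasing and backing off upward.

>>> carry_out --targets '[{"rx": 0,"ry": 0,"rz": 0,"tx": 0,"ty": 0,"tz": 0,"claw": 24},{"rx": 0,"ry": 0,"rz": 0,"tx": 0,"ty": 0,"tz": 0,"claw": 32},{"rx": 0,"ry": 0,"rz": 0,"tx": 0,"ty": 0,"tz": 0,"claw": 40},{"rx": 0,"ry": 0,"rz": 0,"tx": 0,"ty": 0,"tz": 0,"claw": 40},{"rx": 0,"ry": 0,"rz": 0,"tx": 0,"ty": 0,"tz": -10,"claw": 40},{"rx": 0,"ry": 0,"rz": 0,"tx": 0,"ty": 0,"tz": -30,"claw": 40},{"rx": 0,"ry": 0,"rz": 0,"tx": 0,"ty": 0,"tz": -60,"claw": 40},{"rx": 0,"ry": 0,"rz": 0,"tx": 0,"ty": 0,"tz": -90,"claw": 40},{"rx": 0,"ry": 0,"rz": 0,"tx": 0,"ty": 0,"tz": -110,"claw": 40},{"rx": 0,"ry": 0,"rz": 0,"tx": 0,"ty": 0,"tz": -110,"claw": 40}]'

```text
time: 27.25
eef_pos: [0.4823, -0.0709, 0.2871]
eef_rot: [0.997, -0.073, 0.005, 0.001]
ft_force: [0.5, -1.1, -0.2]
finger_gap: 0.468
```

```bash
python3 w.py w24 cover .4808 -.0712 .142; python3 - <<'E'
from h import *
m=None
im=vision.camera('scene');r=spotter.silhouettes('scene','cover')
KW=cam('scene');c=np.ascontiguousarray(cv2.resize(im[140:230,240:340],None,fx=6,fy=6,interpolation=2));cv2.imwrite('pics/s24.png',c[...,::-1])
if r: print('scene',np.round(fit('cover',[(KW,r[0]['pixels'])],(.4808,-.0712,.142))[0],4))
E
```

```text
0.57 [188. 254.] 2368
free fit [ 0.4813 -0.0719  0.1367] max res 0.7
t 27.4 pos [ 0.4806 -0.0704  0.2834] shift [ 0.3  0.7 -1.9] rot [ 0.001 -0.003  0.001] gap 0.471 F [ 0.3  0.2 -0.7]
scene [ 0.5215 -0.044   0.1214]
```

View pics/s24.png

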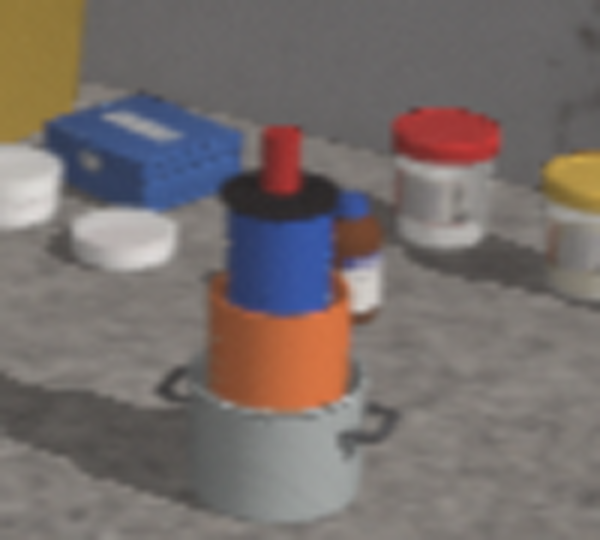

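View pics/w24.png

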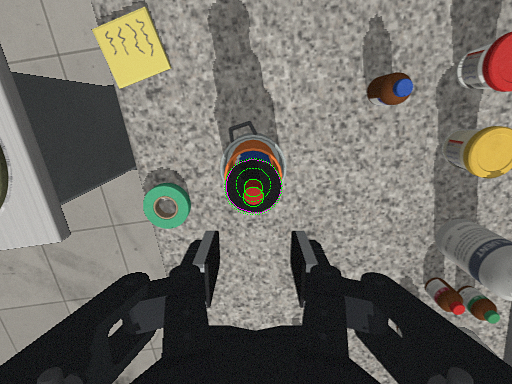

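The cover looks level and concentric. The scene-only fit was off (0.5215, -0.044, 0.1214), so I'll check the height properly with an overlay and a two-view fit.

```bash
python3 - <<'E'
from h import *
s=ctrl.sense();vision.camera('wrist');im=vision.camera('scene').copy()
W=spotter.silhouettes('wrist','cover');S=spotter.silhouettes('scene','cover')
print([(q['conf'],q['point'],q['pixels'].sum()) for q in S])
v=[(cam('wrist',s),W[0]['pixels'])]
if S: x,f=fit('cover',v+[(cam('scene'),S[0]['pixels'])],(.4808,-.0712,.142));print(np.round(x,4),np.round(f,1))
c=np.ascontiguousarray(cv2.resize(im[150:190,265:310],None,fx=16,fy=14,interpolation=2))
for r,h in [(.028,.006),(.028,.0115),(.009,.0115),(.009,.04)]:
    for p in proj(cam('scene'),ring((.4808,-.0712,.142),r,h,120)): cv2.circle(c,(int((p[0]-265+.5)*16),int((p[1]-150+.5)*14)),1,(0,255,0),-1)
cv2.imwrite('pics/s25.png',c[...,::-1])
E
```

```text
[(0.55, [168.6, 289.2], np.int64(197))]
[ 0.481  -0.0703  0.1414] [-0.7 -0.7 -1.1  0.8 -0.4 -0.6  0.4  0.4 -0.1 -0.9  0.4  0.8  1.   0.2
 -0.1  0.4 -0.7 -0.6  0.7  0.4 -0.  -0.7 -0.6 -0.9]
```

View pics/s25.png

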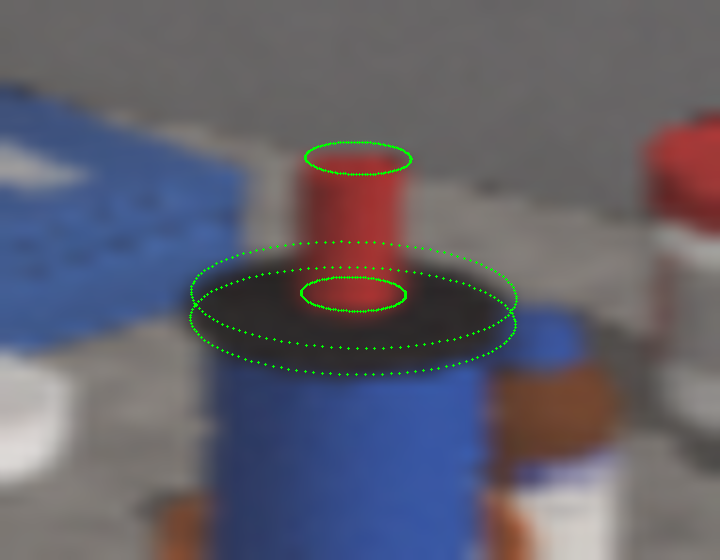

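The two-view fit puts the cover at (0.481, -0.0703, 0.1414); fully home is 0.142. It is seated, level and free of the gripper, so I'm handing in.

```bash
python3 -c "
from plant import ctrl
print(ctrl.finish_job(), ctrl.sense()['time'])"
```

```text
the job is handed in; nothing more can be done
the job is handed in; nothing more can be done
```

The bath is set up as asked: orange beaker in the pot, blue beaker in the orange one, and the black cover on the blue beaker, plug down and fully home. I lowered each piece until it touched, then let go before fetching the next. I handed the job in at about 27.6 s of the 72 s allowed.

**Seating:** each piece made contact within about 0.5 mm of the height it should have, with at most about 6 N. After release, the two-view fit put the cover at (0.481, -0.070, 0.1414) m. Fully home is 0.142, and the last pictures show the stack upright, level and clear of the gripper.

**Checks that disagreed:**
- **Pot position:** the first fit was 4 mm off because the handles pulled it. I redid it from the wrist camera without them before lowering anything.
- **Cover position:** a fit from the scene camera alone came out wrong (0.5215, -0.044, 0.1214). The wrist camera alone read 5 mm low in height. The two-view fit and the scene overlay agreed with a seated cover.

I judged the pot and the other things on the worktop only by eye in the pictures, where they look unmoved; I did not measure them again.

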